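# Stack the tube discs on a tilted tube rotator, tabs alternating

### The arm

A 6-joint arm with a two-finger parallel gripper is mounted at the origin on the work surface. World frame = base frame: x ahead of the robot, y to its left, z up, the work surface at z = 0. Lengths are in m, angles in rad, forces in N, time in s.
With the tool pointing down it reaches from about 0.4 to 0.825 m from the base axis. Payload 7 kg.
Tool frame: the origin (TCP) lies at the centre of the arm's flange, where the gripper is bolted on; the fingertips stand 178 mm ahead of it and the grasp point (between the pads) lies 159 mm ahead of it; z points along the fingers, y is the direction in which the jaws open and shut (so a half turn about z gives the same grasp; the last joint's range is limited). The gripper opens to 88 mm and grips with 3 to 60 N. Pads are 19 mm wide; open, the fingers measure 130 mm over their backs; the gripper's body (78 mm by 193 mm) begins 47 mm behind the grasp point.
Start: joints at [-0.875, 0.359, 0.012, 0, -1.224, -0.288], TCP at [0.268, -0.62, 0.405] pointing down, gripper open.
Joint ranges: [-3.07, 3.07], [-1.43, 2.12], [-1.02, 1.25], [-3.03, 1.67], [-3.05, -0], [-3.03, 3.03]. Speed limits (rad/s): [2.39, 2.39, 3.01, 3.14, 3.14, 3.14].

### API

Orientations are given as [roll, pitch, yaw] about the fixed x, y, z axes, in that order (R = Rz(yaw) Ry(pitch) Rx(roll)).
In Python, from station import * gives the robot as it stands.
- The arm moves only by the tool send_rows, never from a script. Its argument "motion" is a list of rows, each an object with "offset": the shift along the tool's x, y, z in cm, a list of three; "turn": the turn about the tool's z in degrees. In form: [{"offset": [x, y, z], "turn": turn}, ...]. A call has 1 to 8 rows; each row is the pose to reach, as a shift and turn from the pose commanded when the call began, along the tool's axes at that moment; what a row does not reach only later rows make up. A row lasts 1/10 s, in which the tool goes at most 50 mm and 8.59 degrees, less where a joint would pass 70% of its speed; a pose out of reach is approached as far as the arm can. A call with a gripper value outside its range is refused whole. "hand" is the opening, from -1 (shut) to 1 (fully open), set as the call begins (left out, the last holds). The fingers move at their own pace and stop on an object; "squeeze" is the grip in N (left out, the last holds). Time passes only in rows, so rows that repeat a pose let the fingers close. It gives the time, the measured TCP pose, the force and the opening at its end, in the units of the state.
- get_state(): the state, without advancing time (a new reading comes with each control period).
- grab_frame(name): name is "side" or "top"; returns a dict with "frame" (384x512x3 uint8, blue, green, red), "range_z" (384x512 float32, m along the optical axis (not along the pixel's ray), 0 where there is no reading), "vertical_fov" (degrees; the focal length in pixels is half the picture's height over the tangent of half this angle, whatever the lens; pixels are square), "cx", "cy" (the principal point, pixels), "cam_to_world" (4x4, takes a point from camera to world coordinates). Camera axes: x right, y up, looking along -z (the intrinsics and any distortion apply to the point x, -y, -z); pixel columns grow to the right and rows downward; lengths in m; the calibration is good to about 2 mm. A picture is of the moment at which its call begins.
- job_done(): hands the job in, once; it reports no verdict.
The state is a dict: "t": time; "q": joint angles; "qd": joint speeds; "joint_efforts": joint torques, N m; "eef_pos": TCP position; "ee_rot": TCP orientation; "force": force on the tool from outside, world axes, zero at the start; "moment": the same for the moment, N m; "width": finger opening in m.
Only numpy, scipy, OpenCV 4.12 (cv2) and the standard library are available. Lean on these libraries where they do the work, as an engineer would, in place of code of your own. Each camera call takes 0.05 s, during which the arm holds its last target. There are 200 camera calls.

### The job

The tube rotator already carries one disc on its tilted, splined hub; finish the stack with the two discs lying on the bench. Slide the bigger disc with the wide slots down the hub onto the one already there, then the smaller disc with the narrow slots on top of it, both boss up and fully home, each turned so that its tab points to the opposite side from the tab of the disc just below. Leave the tube rack, the tip box and the marker where they are.

Things in the scene. Friction and masses are not known exactly. Their poses are not given: they have to be found in the camera images.
- rotator: Tube rotator, fixed to the bench: dark grey base 200 x 150 x 50 mm, two aluminium cheeks and a dark motor head carrying the tilted hub and its first disc (narrow-slot kind, cannot come off, three small capped tubes in its slots ending 9 mm above its plate). Origin under the base's centre, z up, -x is the front, to which the hub leans.
- stack_top (a point): Centre of the top face of the first disc's boss, on the hub's axis. z is that axis, upwards out of the hub, 30 degrees from vertical; x points to the first disc's tab. Home, the first added disc's underside rests here and the second's 25 mm higher. Since the splines stand at 0, 60, 120.. degrees from x, a disc whose tab points along +x or -x fits between them.
- hub_tip (a point): Tip of the metal hub, 41 mm above stack_top on the axis; same axes. Core 18 mm diameter, bevelled to 10 mm at the tip; six straight splines 5 mm wide, 26 mm over their tips, with rounded tops ending 36 mm above stack_top. A disc's teeth pass between them with about 1.3 mm play each side (6 degrees) and 1.5 mm radially.
- rotor (a joint): Angle of the hub with its first disc about the tilted axis (rad), positive anticlockwise seen from the hub's tip; at 0 the first disc's tab points uphill, away from the machine's front. A self-locking gear holds it (about 2 N m to turn); it need not be turned.
- wide_disc_mid (a point): White plastic disc (the bigger), lying boss up: flat plate 5 mm thick, 124 mm diameter, nine open slots 12 mm wide in the rim, about 85 g. Amid it a round boss to grip (any angle round), 44 mm diameter, rising 20 mm above the plate; whole height 25 mm. Bore 29 mm, toothed (see its tab). Point on the axis, 12.5 mm above the underside; z out of the boss, x towards the tab.
- wide_disc_tab (a point): Middle of the wide-slot disc's only tab, 74 mm from the disc's axis, half-way up the plate; axes as wide_disc_mid. The tab is 18 mm wide, flat in the plane of the plate, its tip 86 mm from the axis, with a 3 mm lip. In the bore, at plate level, six teeth 5 mm wide and 5 mm high point inwards to a 21 mm circle, at 30, 90, 150, 210, 270 and 330 degrees from the tab.
- narrow_disc_mid (a point): White plastic disc (the smaller), lying boss up: flat plate 5 mm thick, 104 mm diameter, fifteen open slots 8.5 mm wide in the rim, about 65 g. Amid it a round boss to grip (any angle round), 44 mm diameter, rising 20 mm above the plate; whole height 25 mm. Bore 29 mm, toothed (see its tab). Point on the axis, 12.5 mm above the underside; z out of the boss, x towards the tab.
- narrow_disc_tab (a point): Middle of the narrow-slot disc's only tab, 64 mm from the disc's axis, half-way up the plate; axes as narrow_disc_mid. The tab is 18 mm wide, flat in the plane of the plate, its tip 76 mm from the axis, with a 3 mm lip. In the bore, at plate level, six teeth 5 mm wide and 5 mm high point inwards to a 21 mm circle, at 30, 90, 150, 210, 270 and 330 degrees from the tab.
- tube_rack: White tube rack with a purple perforated top, 105 x 150 mm, 68 mm high with the caps, loose; origin under its centre. To be left alone.
- tip_box: Closed translucent pipette-tip box, 88 x 125 mm, 91 mm high, loose; origin under its centre. To be left alone.
- marker: Marker pen with a blue cap, 13 mm thick, 130 mm long, lying along its x; origin under its middle, on the bench. To be left alone.
Not all that is in view belongs to the job. Leave any black or purple look-alike of the part that bears wide_disc_mid alone.

How it is judged:
By the outcome, as a careful person would: the job done as asked, in the order asked, and still so for the second after the job is handed in, with the robot touching nothing.
It also fails if it takes over 61 s, if anything falls off the work surface, if the arm or the gripper's body presses on something with over 40 N, if the wrist force passes 120 N, or if a joint passes its speed limit or range.

## Working session

There is one attempt and no reset: what is moved stays moved. The work goes in short steps, Python scripts to look and compute and a tool call to move; the robot and the scene stay as the last step left them, time stands still between calls to the robot, and variables do not carry over. Pictures are saved under pics/ and viewed, about 8 in all and at most 12, crops included, and the job is handed in when it is done.

Besides the shell and the picture viewer there is one more tool, called by a JSON object that holds its "method" and its "body". send_rows: Moves the arm, as the interface text tells. Its arguments: {"type":"object","properties":{"motion":{"type":"array"},"hand":{"type":"number"},"squeeze":{"type":"number"}},"required":["motion"]}

```bash
ls; mkdir -p pics; cat > h.py <<'E'
from station import *
import numpy as np, cv2
from scipy.spatial.transform import Rotation as R
def cam(n):
    d=grab_frame(n); d['f']=d['frame'].shape[0]/2/np.tan(np.radians(d['vertical_fov']/2)); return d
def cloud(d):
    z=d['range_z']; v,u=np.mgrid[:z.shape[0],:z.shape[1]]
    x=(u-d['cx'])/d['f']*z; y=-(v-d['cy'])/d['f']*z
    P=np.stack([x,y,-z,np.ones_like(z)],-1)@np.array(d['cam_to_world']).T
    return P[...,:3]
E
python3 - <<'E'
from h import *
import pickle
for n in ('top','side'):
    d=cam(n); pickle.dump(d,open(n+'0.pkl','wb'))
    print(n,{k:v for k,v in d.items() if k not in('frame','range_z')})
    cv2.imwrite(f'pics/{n}0.png',cv2.resize(d['frame'],(800,600),interpolation=cv2.INTER_CUBIC))
print(get_state())
E
```

```text
pics
top {'vertical_fov': 45.94909717588621, 'cx': 258.98637959472313, 'cy': 187.96665664174463, 'cam_to_world': array([[-0.01059828,  0.99792024, -0.06358351,  0.41481811],
       [-0.99992907, -0.0109223 , -0.00475054,  0.13972747],
       [-0.00543514,  0.06352866,  0.99796521,  1.45324501],
       [ 0.        ,  0.        ,  0.        ,  1.        ]]), 'f': np.float64(452.8828826256685)}
side {'vertical_fov': 53.60398974598836, 'cx': 253.83697867635212, 'cy': 189.61512382944866, 'cam_to_world': array([[-0.8182757 ,  0.34916044, -0.456631  , -0.18212308],
       [-0.57466935, -0.47835924,  0.66402378,  1.12716034],
       [ 0.01341717,  0.80576636,  0.59208154,  0.993333  ],
       [ 0.        ,  0.        ,  0.        ,  1.        ]]), 'f': np.float64(380.06251435501974)}
{'t': 0.1, 'q': array([-8.74879334e-01,  3.59335783e-01,  1.11565235e-02, -2.96791821e-04,
       -1.22410471e+00, -2.88116681e-01]), 'qd': array([-0.00049315, -0.00216319,  0.00313745,  0.00174865, -0.00138763,
       -0.00170999]), 'joint_efforts': array([-5.28898472e-04, -5.84163988e+01,  2.93752885e+01,  7.01557070e+00,
        1.02155274e-02, -6.57524765e-05]), 'eef_pos': array([ 0.26764003, -0.61949051,  0.40380765]), 'ee_rot': array([ 3.14008704e+00, -1.55230747e-04, -2.73389328e+00]), 'force': array([-0.78739185, -0.03435352, -0.24954178]), 'moment': array([-0.00908612,  0.00876221, -0.06023602]), 'width': 0.08775238541222104}
```

View pics/top0.png

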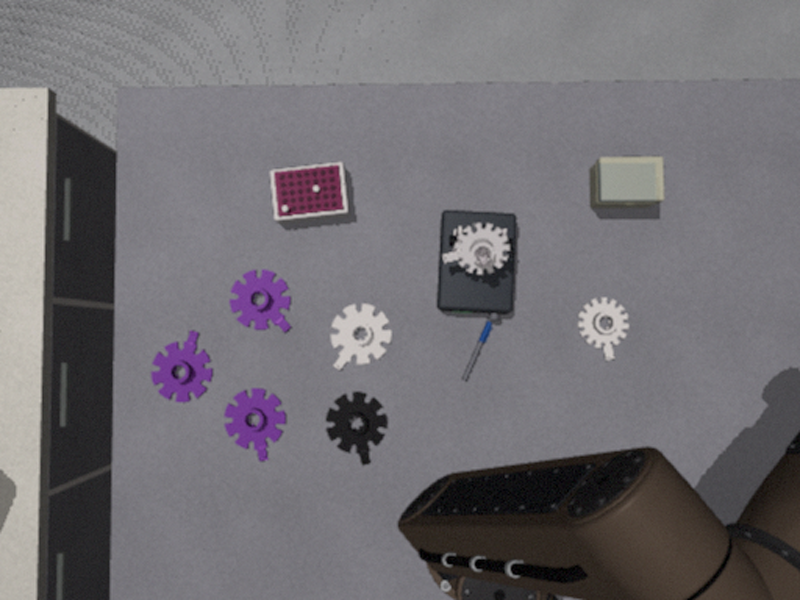

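View pics/side0.png

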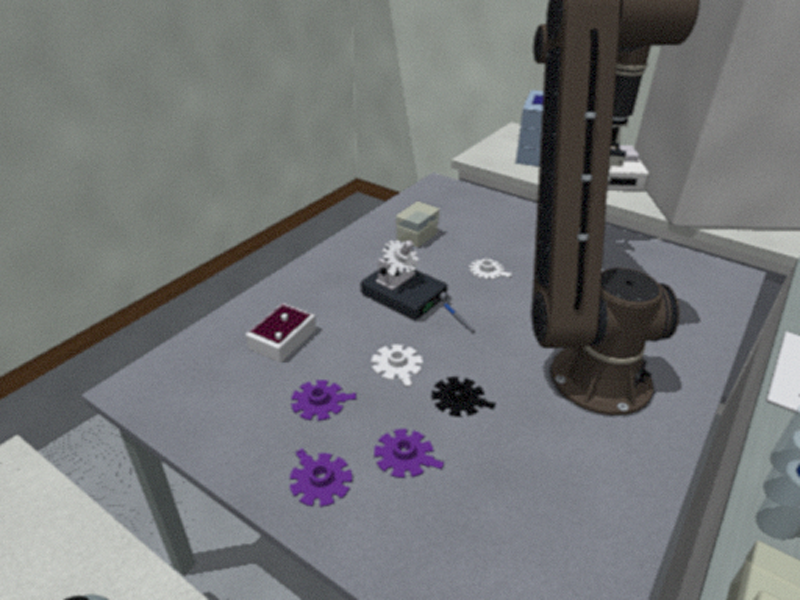

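The top view (800x600) shows two white discs: the wide-slot one at (361,334) and the narrow-slot one at (605,322). The rotator's first disc is at (480,248), with its tab pointing left at (450,258). The purple discs (260,299), (181,371), (255,419) and the black one (357,424) are look-alikes to leave alone. White, with 9 wide slots, fits (361,334). I'll measure next and confirm in an enlarged crop.

```bash
cat > meas.py <<'E'
from h import *
import pickle,sys
def white(d):
    f=d['frame'].astype(int); return (f.min(-1)>125)&(f.max(-1)-f.min(-1)<40)
if __name__=='__main__':
    S=get_state();
    for n in('top','side'):
        d=pickle.load(open(n+'0.pkl','rb')); P=cloud(d); w=white(d)
        c=np.array
        for nm,g,Rr in(('wide',None,62),('narrow',None,52)):
            uv={'top':{'wide':(361,334),'narrow':(605,322)},'side':{'wide':(397,362),'narrow':(487,268)}}[n][nm]
            u,v=[int(round(a*.64)) for a in uv]
            m=np.zeros_like(w); m[v-35:v+35,u-35:u+35]=1
            ww=w&m&(d['range_z']>0)
            q=P[ww]; q=q[(q[:,2]<.04)&(q[:,2]>-.01)]
            plate=q[(q[:,2]<.012)]; boss=q[q[:,2]>.019]
            # intersect pixel rays with plane z=5mm for plate
            C=np.array(d['cam_to_world'])
            mm=ww&(P[...,2]<.012)
            vv,uu=np.nonzero(mm); r=np.stack([(uu-d['cx'])/d['f'],-(vv-d['cy'])/d['f'],-np.ones(len(uu))],1)@C[:3,:3].T
            o=C[:3,3]; pp=(o+r*((.005-o[2])/r[:,2])[:,None])[:,:2]
            c0=np.median(pp,0)
            for _ in range(20):  # circle fit to outer rim excluding tab, known radius
                dd=pp-c0; rr=np.linalg.norm(dd,axis=1); a=np.arctan2(dd[:,1],dd[:,0])
                tab=rr>Rr/1000+.006; t=np.arctan2(*(dd[tab].mean(0)[::-1]))
                bins=((a+np.pi)/(2*np.pi)*72).astype(int)
                pts=[]
                for b in range(72):
                    k=np.nonzero((bins==b)&(abs(np.angle(np.exp(1j*(a-t))))>.25))[0]
                    if len(k):
                        j=k[rr[k].argmax()]
                        if abs(rr[j]-Rr/1000)<.007: pts.append(pp[j])
                pts=np.array(pts); A=np.c_[2*pts,np.ones(len(pts))]; s=np.linalg.lstsq(A,(pts**2).sum(1),rcond=None)[0]; c0=s[:2]
            print(n,nm,'centre',c0.round(4),'R',np.sqrt(s[2]+c0@c0).round(4),'z plate',np.median(plate[:,2]).round(4),'boss',boss.mean(0).round(4),len(boss),'tabdeg',np.degrees(t).round(2),'tab',(pp[tab].mean(0)).round(4),tab.sum())
        u,v=[int(a*.64) for a in ((478,248) if n=='top' else (400,255))]
        q=P[v-30:v+30,u-35:u+35][w[v-30:v+30,u-35:u+35]]; q=q[q[:,2]>.07]
        best=None; rng=np.random.default_rng(0)
        for _ in range(500):
            s=q[rng.choice(len(q),3,False)]; nn=np.cross(s[1]-s[0],s[2]-s[0]); nn/=np.linalg.norm(nn)+1e-12
            i=abs((q-s[0])@nn)<.0025
            if best is None or i.sum()>best.sum(): best=i
        s=q[best]; m=s.mean(0); nn=np.linalg.svd(s-m)[2][2]; nn*=np.sign(nn[2])
        print('disc1 plane',len(q),best.sum(),m.round(4),'n',nn.round(4))
        h=(q-m)@nn; print(np.histogram(h,bins=np.arange(-.03,.07,.005)))
        cv2.imwrite(f'pics/{n}crop.png',cv2.resize(d['frame'][v-40:v+75,u-120:u+120] if n=='top' else d['frame'][v-40:v+40,u-50:u+60],(800,384 if n=='top' else 580),interpolation=cv2.INTER_CUBIC))
        dark=(d['frame'].max(-1)<75)&(abs(P[...,2]-.05)<.006)&(P[...,0]>.4)
        if n=='top':
            k=np.nonzero(dark); g=P[k]; print('base',cv2.minAreaRect(g[:,:2].astype(np.float32)),len(g))
        for z,u0,v0 in ((0,0,0),):
            b=P[300:,200:][:10]; 
E
python3 meas.py
```

```text
top wide centre [0.4284 0.2392] R 0.0629 z plate 0.0042 boss [0.4295 0.2401 0.0265] 89 tabdeg 55.86 tab [0.44   0.2567] 572
top narrow centre [ 0.4459 -0.2571] R 0.0522 z plate 0.0059 boss [ 0.4465 -0.2554  0.0262] 91 tabdeg -85.48 tab [ 0.4464 -0.2641] 98
disc1 plane 761 761 [0.5843 0.0084 0.1486] n [0.97   0.2227 0.0975]
(array([41, 45, 42, 50, 64, 64, 69, 56, 53, 58, 50, 38, 26, 26,  9,  2,  0,
        0,  0]), array([-3.0000000e-02, -2.5000000e-02, -2.0000000e-02, -1.5000000e-02,
       -1.0000000e-02, -5.0000000e-03,  6.9388939e-18,  5.0000000e-03,
        1.0000000e-02,  1.5000000e-02,  2.0000000e-02,  2.5000000e-02,
        3.0000000e-02,  3.5000000e-02,  4.0000000e-02,  4.5000000e-02,
        5.0000000e-02,  5.5000000e-02,  6.0000000e-02,  6.5000000e-02]))
base ((0.6032018065452576, 0.04740491509437561), (0.6817880272865295, 0.264529287815094), 87.41024017333984) 1427Traceback (most recent call last):
  File "meas.py", line 33, in <module>
    pts=np.array(pts); A=np.c_[2*pts,np.ones(len(pts))]; s=np.linalg.lstsq(A,(pts**2).sum(1),rcond=None)[0]; c0=s[:2]
                                                                             ~~~~~~~~~~~~^^^
    return umr_sum(a, axis, dtype, out, keepdims, initial, where)
numpy.exceptions.AxisError: axis 1 is out of bounds for array of dimension 1
```

View pics/topcrop.png

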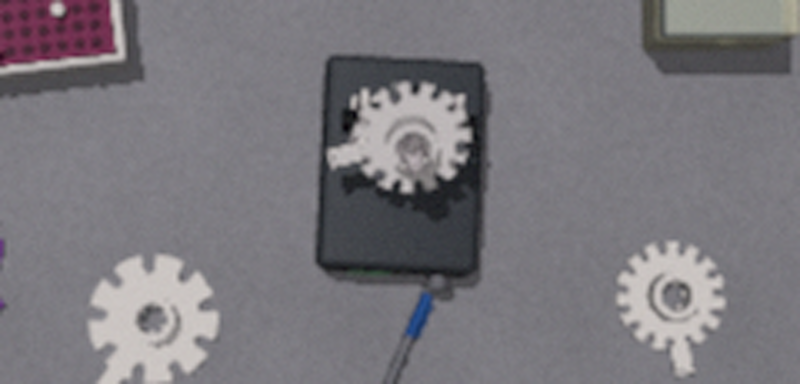

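```bash
python3 - <<'E'
import pickle,numpy as np
d=pickle.load(open('top0.pkl','rb'));f=d['frame']
print('wide plate/table px',f[214,218],f[214,245],f[200,231], f[230,260]); print(f[150:170,305].tolist())
d=pickle.load(open('side0.pkl','rb'));f=d['frame']; print(f[232,244:252:3],f[232,300],f[172,330],f[171,300:322].max(-1))
E
sed -i "s/f.min(-1)>125/f.min(-1)>150/; s/best.sum(): best=i/best.sum() and np.linalg.norm(nn)>.9 and 0.8<abs(nn[2])<.93: best=i/; s/rr>Rr\/1000+.006/rr>Rr\/1000+.007/" meas.py; python3 meas.py
```

```text
wide plate/table px [193 195 203] [194 198 204] [194 196 202] [130 125 127]
[[182, 180, 186], [182, 182, 187], [178, 177, 184], [159, 161, 164], [143, 143, 147], [149, 148, 153], [171, 169, 174], [184, 183, 189], [171, 172, 175], [138, 138, 142], [106, 104, 110], [115, 112, 119], [123, 120, 128], [130, 128, 134], [127, 124, 130], [129, 125, 133], [141, 139, 143], [158, 157, 162], [144, 146, 151], [122, 122, 126]]
[[219 216 216]
 [217 213 212]
 [132 131 128]] [137 127 126] [133 126 121] [149 173 193 211 223 219 197 149 128 131 149 146 148 141 140 130 144 190
 220 209 189 168]
top wide centre [0.4281 0.239 ] R 0.0607 z plate 0.0057 boss [0.4297 0.24   0.0265] 88 tabdeg 144.36 tab [0.3658 0.2837] 27
top narrow centre [ 0.445  -0.2577] R 0.0499 z plate 0.0065 boss [ 0.4466 -0.2559  0.0264] 80 tabdeg -171.04 tab [ 0.3795 -0.268 ] 27
disc1 plane 606 340 [0.5881 0.011  0.1343] n [-0.5142  0.0228  0.8574]
(array([  2,  10,   0,   3,  14, 223, 241,  24,   4,  25,  36,   1,   0,
         1,   1,   0,   1,   6,   7]), array([-3.0000000e-02, -2.5000000e-02, -2.0000000e-02, -1.5000000e-02,
      
[... 472 characters left out ...]
0264] 55 tabdeg 144.7 tab [0.3649 0.2826] 18
side narrow centre [ 0.4468 -0.2603] R 0.0498 z plate 0.0067 boss [ 0.445  -0.2545  0.0269] 29 tabdeg -173.59 tab [ 0.3801 -0.2678] 12
disc1 plane 375 115 [0.5833 0.0191 0.1324] n [-0.4746  0.0395  0.8793]
(array([ 0,  1,  3,  2,  7, 84, 88, 11,  1, 11, 14,  1,  0,  0,  0,  1,  2,
        6,  3]), array([-3.0000000e-02, -2.5000000e-02, -2.0000000e-02, -1.5000000e-02,
       -1.0000000e-02, -5.0000000e-03,  6.9388939e-18,  5.0000000e-03,
        1.0000000e-02,  1.5000000e-02,  2.0000000e-02,  2.5000000e-02,
        3.0000000e-02,  3.5000000e-02,  4.0000000e-02,  4.5000000e-02,
        5.0000000e-02,  5.5000000e-02,  6.0000000e-02,  6.5000000e-02]))
```

```bash
cat > fit.py <<'E'
from h import *
from scipy.optimize import least_squares
def soft(d): return np.clip((d['frame'].astype(float).mean(-1)-130)/65,0,1)
def sdf(x,y,th,kind,sd,ph):
    Rr,n,w,tr=(62,9,12,86) if kind=='wide' else (52,15,8.5,76)
    r=np.hypot(x,y); a=np.arctan2(y,x)-th
    s=Rr-r
    k=2*np.pi/n; b=(a-ph+k/2)%k-k/2
    s=np.minimum(s,np.maximum(abs(r*np.sin(b))-w/2,sd-r))
    X=r*np.cos(a);Y=r*np.sin(a)
    return np.maximum(s,np.minimum(np.minimum(9-abs(Y),tr-X),X-30))
def rays(d,u,v):
    C=np.array(d['cam_to_world']); return C[:3,3],np.stack([(u-d['cx'])/d['f'],-(v-d['cy'])/d['f'],-np.ones(u.shape)],-1)@C[:3,:3].T
def axes(psi,tilt):  # plane axes: ex downhill/front->uphill dir, ey, n
    n=np.array([-np.sin(tilt)*np.cos(psi),-np.sin(tilt)*np.sin(psi),np.cos(tilt)])
    ey=np.array([-np.sin(psi),np.cos(psi),0]); return np.cross(ey,n),ey,n
def resid(p,kind,tilt,psi,ds,rmin,z=None,blur=1.6):
    x,y,zz,th,sd,ph=p; c=np.array([x,y,zz])/1000
    ex,ey,n=axes(psi,tilt); out=[]
    for d,(u0,v0),h in ds:
        v,u=np.mgrid[v0-h:v0+h,u0-h:u0+h]; o,r=rays(d,u,v)
        q=(o+r*(((c-o)@n)/(r@n))[...,None]-c)*1000
        X=q@ex;Y=q@ey; m=1/(1+np.exp(-sdf(X,Y,th,kind,sd,ph)/blur*1.7))
        R0=np.hypot(X,Y); ww=((R0>rmin)&(R0<95)).astype(float)
        out.append((ww*(m-soft(d)[v0-h:v0+h,u0-h:u0+h])).ravel())
    return np.concatenate(out)
def fit(kind,p0,ds,tilt=0,psi=0,rmin=36,fixz=True):
    best=None; n=9 if kind=='wide' else 15
    for ph in np.arange(4)/4*2*np.pi/n:
        for dth in (-.06,.06):
            q0=np.array(list(p0[:3])+[p0[3]+dth,42.,ph])
            f=(lambda p:np.r_[resid(np.r_[p[:2],p0[2],p[2:]],kind,tilt,psi,ds,rmin)]) if fixz else (lambda p:resid(p,kind,tilt,psi,ds,rmin))
            s=least_squares(f,np.delete(q0,2) if fixz else q0,diff_step=1e-3,x_scale=[1,1]+([] if fixz else [1])+[.02,2,.02])
            if best is None or s.cost<best.cost: best=s
    return best
E
python3 - <<'E'
from fit import *
import pickle
D={n:pickle.load(open(n+'0.pkl','rb')) for n in('top','side')}
for kind,p0,px in(('wide',[428,239,5,np.radians(144.5)],{'top':(231,214),'side':(254,232)}),('narrow',[446,-258,5,np.radians(-172)],{'top':(387,206),'side':(312,171)})):
    for ns in(('top',),('side',),('top','side')):
        s=fit(kind,p0,[(D[n],px[n],36) for n in ns]); x=s.x
        print(kind,ns,'c',x[:2].round(1),'tab',np.degrees(x[2]).round(2),'slot r',x[3].round(1),'ph',np.degrees(x[4]).round(1),'cost',round(s.cost,2))
# base yaw via edges: top camera, plane z=.05 dark
d=D['top']; P=cloud(d); m=((d['frame'].max(-1)<85)).astype(np.uint8); m[:, :270]=0;m[:,340:]=0;m[:125]=0;m[210:]=0
m=cv2.morphologyEx(m,cv2.MORPH_CLOSE,np.ones((25,25)))
v,u=np.nonzero(m); o,r=rays(d,u,v); g=(o+r*((.05-o[2])/r[:,2])[:,None])[:,:2]
print('base',cv2.minAreaRect((g*1000).astype(np.float32)))
for psi in(0,np.radians(-1.5),np.radians(-3),np.radians(-4.5)):
  for ns in(('top',),('top','side')):
    s=fit('narrow',[583,9,134,np.radians(95)],[(D[n],{'top':(308,159),'side':(256,163)}[n],32) for n in ns],tilt=np.radians(30),psi=psi,fixz=False); x=s.x
    print(np.degrees(psi),ns,'c',x[:3].round(1),'tab',np.degrees(x[3]).round(2),x[4].round(1),'cost',round(s.cost,2), 'stacktop',(x[:3]+20*axes(psi,np.radians(30))[2]).round(1))
E
```

```text
wide ('top',) c [427.9 238.7] tab 144.21 slot r 45.4 ph 19.8 cost 4.92
wide ('side',) c [873.7  -3.1] tab 115.93 slot r 62.2 ph 4.1 cost 0.0
wide ('top', 'side') c [ 11.5 280.1] tab 469.39 slot r 62.1 ph -6.6 cost 0.0
narrow ('top',) c [ 444.7 -257.5] tab -171.27 slot r 40.7 ph 12.2 cost 6.01
narrow ('side',) c [ 446.9 -261.1] tab -174.58 slot r 50.4 ph -4.7 cost 3.85
narrow ('top', 'side') c [ 445.  -257.6] tab -171.44 slot r 41.4 ph -11.6 cost 14.35
base ((556.59912109375, 0.56951904296875), (156.21975708007812, 222.25596618652344), 86.50634765625)
0.0 ('top',) c [590.3  -4.2  75.9] tab 104.69 38.8 cost 28.71 stacktop [580.3  -4.2  93.2]
0.0 ('top', 'side') c [583.6   1.3 131.5] tab 105.4 37.9 cost 51.39 stacktop [573.6   1.3 148.8]
-1.5000000000000002 ('top',) c [590.7  -4.6  73. ] tab 106.39 38.9 cost 28.61 stacktop [580.7  -4.3  90.3]
-1.5000000000000002 ('top', 'side') c [583.6   1.3 131.3] tab 106.74 37.8 cost 50.7 stacktop [573.6   1.5 148.6]
-3.0000000000000004 ('top',) c [589.7  -3.6  81.2] tab 108.05 38.6 cost 28.8 stacktop [579.7  -3.1  98.6]
-3.0000000000000004 ('top', 'side') c [583.5   1.2 131.7] tab 108.22 38.2 cost 50.15 stacktop [573.5   1.8 149. ]
-4.5 ('top',) c [590.4  -4.2  75.9] tab 109.59 38.9 cost 28.7 stacktop [580.4  -3.4  93.2]
-4.5 ('top', 'side') c [583.4   1.3 131.7] tab 109.56 38.1 cost 49.78 stacktop [573.4   2.  149.1]
```

```bash
python3 - <<'E'
from fit import *
import pickle
D={n:pickle.load(open(n+'0.pkl','rb')) for n in('top','side')}
ph=np.radians(12);psi=np.radians(-3.5);ti=np.radians(30); ex,ey,n=axes(psi,ti)
for ns in(('top',),('side',),('top','side')):
  for t0 in(102,108,114):
    f=lambda p:np.r_[resid(np.r_[p,40.5,ph],'narrow',ti,psi,[(D[k],{'top':(308,159),'side':(256,163)}[k],32) for k in ns],36),((p[:3]/1000-[.5881,.011,.1343])@n*1000)]
    s=least_squares(f,[583.5,1.3,131.7,np.radians(t0)],diff_step=1e-3,x_scale=[1,1,1,.02]); print(ns,t0,s.x[:3].round(1),np.degrees(s.x[3]).round(2),round(s.cost,2))
c=np.array([583.5,1.3,131.7])/1000
for k in D:
    q=(cloud(D[k])-c).reshape(-1,3); L=np.stack([q@ex,q@ey,q@n],1)*1000
    for lo,hi,r in((57,66,12),(17,24,26),(-4,4,82)):
        m=L[(L[:,2]>lo)&(L[:,2]<hi)&(np.hypot(L[:,0],L[:,1])<r)]
        print(k,lo,len(m),m.mean(0).round(1),m.max(0).round(1),m.min(0).round(1))
    m=L[(abs(L[:,2])<5)&(np.hypot(L[:,0],L[:,1])>58)&(np.hypot(L[:,0],L[:,1])<80)]; print('tab',m.mean(0),np.degrees(np.arctan2(m[:,1].mean(),m[:,0].mean())),len(m))
E
```

```text
('top',) 102 [583.4   1.6 131.3] 108.69 38.76
('top',) 108 [583.4   1.6 131.3] 108.69 38.76
('top',) 114 [583.4   1.5 131.4] 108.75 38.8
('side',) 102 [583.4   1.5 131.7] 108.73 15.5
('side',) 108 [583.5   1.6 131.8] 108.8 15.9
('side',) 114 [583.9   1.4 131.8] 109.62 15.74
('top', 'side') 102 [583.5   1.5 131.5] 108.91 55.31
('top', 'side') 108 [583.5   1.6 131.6] 108.78 55.36
('top', 'side') 114 [583.7   1.4 131.6] 109.16 55.37
top 57 27 [ 1.5  1.5 60.5] [ 8.9  9.7 64.7] [-11.   -9.3  57.1]
top 17 79 [ 6.2  2.5 20.5] [22.7 22.  24. ] [-20.8 -19.3  17.1]
top -4 567 [2.1 7.6 0.2] [52.7 75.3  3.9] [-49.8 -49.7  -4. ]
tab [-20.13485001  64.2941724   -0.10907281] 107.3888642458745 39
side 57 11 [ 0.1  3.9 60.7] [ 7.3 10.9 63.6] [-7.4 -3.2 57.6]
side 17 34 [-3.9  9.  20.8] [22.1 22.7 23.8] [-21.2 -21.   17. ]
side -4 193 [-3.1 15.6  0.6] [50.1 76.7  4. ] [-51.8 -44.7  -4. ]
tab [-20.90724048  64.92924559   0.75959169] 107.84857725680929 17
```

```bash
cat > go.py <<'E'
# usage: go.py x y z(mm TCP) [jaw azimuth deg] -> offset cm, turn deg from the present pose
import sys; from h import *
if __name__=='__main__':
    s=get_state(); a=list(map(float,sys.argv[1:])); Rt=R.from_euler('xyz',s['ee_rot'])
    o=Rt.inv().apply(np.array(a[:3])/1000-s['eef_pos'])*100
    M=Rt.as_matrix(); az=np.degrees(np.arctan2(M[1,1],M[0,1]))
    print('t',round(s['t'],2),'tcp',(s['eef_pos']*1000).round(1),'jaw az',az.round(2),'q6',np.degrees(s['q'][5]).round(1),'F',s['force'].round(1),'w',(s['width']*1000).round(1))
    print('offset cm',o.round(2),'turn',(-((a[3]-az+180)%360-180)).round(2) if len(a)>3 else '')
E
python3 go.py 450 -150 400 125.7; python3 go.py 450 100 400;python3 go.py 428.8 239 270
```

```text
Traceback (most recent call last):
  File "go.py", line 7, in <module>
    print('t',round(s['t'],2),'tcp',(s['eef_pos']*1000).round(1),'jaw az',az.round(2),'q6',np.degrees(s['q'][5]).round(1),'F',s['force'].round(1),'w',(s['width']*1000).round(1))
                                                                                                                                                      ^^^^^^^^^^^^^^^^^^^^^^^
AttributeError: 'float' object has no attribute 'round'
Traceback (most recent call last):
  File "go.py", line 7, in <module>
    print('t',round(s['t'],2),'tcp',(s['eef_pos']*1000).round(1),'jaw az',az.round(2),'q6',np.degrees(s['q'][5]).round(1),'F',s['force'].round(1),'w',(s['width']*1000).round(1))
                                                                                                                                                      ^^^^^^^^^^^^^^^^^^^^^^^
AttributeError: 'float' object has no attribute 'round'
Traceback (most recent call last):
  File "go.py", line 7, in <module>
    print('t',round(s['t'],2),'tcp',(s['eef_pos']*1000).round(1),'jaw az',az.round(2),'q6',np.degrees(s['q'][5]).round(1),'F',s['force'].round(1),'w',(s['width']*1000).round(1))
                                                                                                                                                      ^^^^^^^^^^^^^^^^^^^^^^^
AttributeError: 'float' object has no attribute 'round'
```

```bash
sed -i "s/(s\['width'\]\*1000).round(1)/round(s['width']*1000,1)/" go.py
python3 go.py 450 -150 400 125.7; python3 go.py 450 100 400;python3 go.py 428.8 239 270
```

```text
t 0.1 tcp [ 267.6 -619.5  403.8] jaw az 113.36 q6 -16.5 F [-0.8 -0.  -0.2] w 87.8
offset cm [-35.36  35.87   0.43] turn -12.34
t 0.1 tcp [ 267.6 -619.5  403.8] jaw az 113.36 q6 -16.5 F [-0.8 -0.  -0.2] w 87.8
offset cm [-45.27  58.82   0.46] turn 
t 0.1 tcp [ 267.6 -619.5  403.8] jaw az 113.36 q6 -16.5 F [-0.8 -0.  -0.2] w 87.8
offset cm [-48.84  72.4   13.48] turn
```

{"method": "send_rows", "body": {"motion": [{"offset": [-35.4,35.9,0.4],"turn": -12.3},{"offset": [-35.4,35.9,0.4],"turn": -12.3},{"offset": [-35.4,35.9,0.4],"turn": -12.3},{"offset": [-35.4,35.9,0.4],"turn": -12.3},{"offset": [-35.4,35.9,0.4],"turn": -12.3},{"offset": [-35.4,35.9,0.4],"turn": -12.3},{"offset": [-35.4,35.9,0.4],"turn": -12.3},{"offset": [-35.4,35.9,0.4],"turn": -12.3}], "hand": 1, "squeeze": 12}}

```text
t: 0.9
eef_pos: [0.4126, -0.2449, 0.4015]
ee_rot: [-3.142, 0.0, -2.519]
force: [1.7, -1.3, -0.0]
width: 0.0878
```

```bash
python3 go.py 450 100 400 125.7
```

```text
t 0.9 tcp [ 412.6 -244.9  401.5] jaw az 125.66 q6 -47.2 F [ 1.7 -1.3 -0. ] w 87.8
offset cm [-23.14  25.84   0.15] turn -0.04
```

{"method": "send_rows", "body": {"motion": [{"offset": [-23.1,25.8,0],"turn": 0},{"offset": [-23.1,25.8,0],"turn": 0},{"offset": [-23.1,25.8,0],"turn": 0},{"offset": [-23.1,25.8,0],"turn": 0},{"offset": [-23.1,25.8,0],"turn": 0},{"offset": [-23.1,25.8,0],"turn": 0},{"offset": [-23.1,25.8,0],"turn": 0},{"offset": [-23.1,25.8,0],"turn": 0}]}}

```text
t: 1.7
eef_pos: [0.4502, 0.1018, 0.4013]
ee_rot: [3.142, 0.0, -2.514]
force: [-0.1, -0.5, -0.1]
width: 0.0874
```

```bash
python3 go.py 428.8 239 250 125.7
```

```text
t 1.7 tcp [450.2 101.8 401.3] jaw az 125.93 q6 -91.4 F [-0.1 -0.5 -0.1] w 87.4
offset cm [-6.31 12.36 15.14] turn 0.23
```

{"method": "send_rows", "body": {"motion": [{"offset": [-6.3,12.4,15.1],"turn": 0.2},{"offset": [-6.3,12.4,15.1],"turn": 0.2},{"offset": [-6.3,12.4,15.1],"turn": 0.2},{"offset": [-6.3,12.4,15.1],"turn": 0.2},{"offset": [-6.3,12.4,15.1],"turn": 0.2},{"offset": [-6.3,12.4,15.1],"turn": 0.2},{"offset": [-6.3,12.4,15.1],"turn": 0.2},{"offset": [-6.3,12.4,15.1],"turn": 0.2}]}}

```text
t: 2.5
eef_pos: [0.4291, 0.2343, 0.2517]
ee_rot: [3.141, 0.002, -2.524]
force: [0.1, -0.4, -0.1]
width: 0.0878
```

```bash
python3 go.py 428.8 239 188 125.7
```

```text
t 2.5 tcp [429.1 234.3 251.7] jaw az 125.41 q6 -106.3 F [ 0.1 -0.4 -0.1] w 87.8
offset cm [-0.23  0.39  6.37] turn -0.29
```

{"method": "send_rows", "body": {"motion": [{"offset": [-0.2,0.4,0],"turn": 0},{"offset": [-0.2,0.4,0],"turn": 0},{"offset": [-0.2,0.4,2],"turn": 0},{"offset": [-0.2,0.4,4],"turn": 0},{"offset": [-0.2,0.4,5],"turn": 0},{"offset": [-0.2,0.4,5.0],"turn": 0}]}}

```text
t: 3.1
eef_pos: [0.4277, 0.2389, 0.1996]
ee_rot: [-3.141, -0.002, -2.523]
force: [-0.3, -0.3, -0.5]
width: 0.0877
```

```bash
python3 go.py 428.8 239 188 125.7
```

```text
t 3.1 tcp [427.7 238.9 199.6] jaw az 125.45 q6 -106.8 F [-0.3 -0.3 -0.5] w 87.7
offset cm [-0.09 -0.06  1.16] turn -0.25
```

{"method": "send_rows", "body": {"motion": [{"offset": [-0.1,-0.1,0.6],"turn": -0.2},{"offset": [-0.1,-0.1,1.1],"turn": -0.2},{"offset": [-0.1,-0.1,1.1],"turn": -0.2}]}}

```text
t: 3.4
eef_pos: [0.4294, 0.2391, 0.1893]
ee_rot: [-3.142, -0.0, -2.519]
force: [0.8, 0.1, 0.7]
width: 0.0878
```

{"method": "send_rows", "body": {"motion": [{"offset": [0,0,0],"turn": 0},{"offset": [0,0,0],"turn": 0},{"offset": [0,0,0],"turn": 0},{"offset": [0,0,0],"turn": 0},{"offset": [0,0,0],"turn": 0},{"offset": [0,0,0],"turn": 0},{"offset": [0,0,0],"turn": 0},{"offset": [0,0,0],"turn": 0}], "hand": -1, "squeeze": 12}}

```text
t: 4.2
eef_pos: [0.4294, 0.2392, 0.1896]
ee_rot: [3.142, 0.0, -2.519]
force: [-1.9, 1.1, 2.0]
width: 0.045
```

```bash
python3 go.py 428.8 239 388 125.7
```

```text
t 4.2 tcp [429.4 239.2 189.6] jaw az 125.66 q6 -106.4 F [-1.9  1.1  2. ] w 45.0
offset cm [  0.06   0.02 -19.84] turn -0.04
```

{"method": "send_rows", "body": {"motion": [{"offset": [0,0,-2],"turn": 0},{"offset": [0,0,-6],"turn": 0},{"offset": [0,0,-10],"turn": 0},{"offset": [0,0,-14],"turn": 0},{"offset": [0,0,-18],"turn": 0},{"offset": [0,0,-22],"turn": 0},{"offset": [0,0,-22],"turn": 0},{"offset": [0,0,-22],"turn": 0}]}}

```text
t: 5.0
eef_pos: [0.4292, 0.239, 0.4101]
ee_rot: [3.141, 0.002, -2.519]
force: [-0.2, 0.4, -1.4]
width: 0.0444
```

```bash
python3 go.py 470 80 412 56; python3 - <<'E'
from h import *
d=cam('side'); f=d['frame']; cv2.imwrite('pics/s1.png',cv2.resize(f[130:290,150:350],(800,640)[:2],interpolation=cv2.INTER_CUBIC)[:600])
E
```

```text
t 5.0 tcp [429.2 239.  410.1] jaw az 125.65 q6 -106.4 F [-0.2  0.4 -1.4] w 44.4
offset cm [  5.95 -15.3   -0.22] turn 69.65
```

View pics/s1.png

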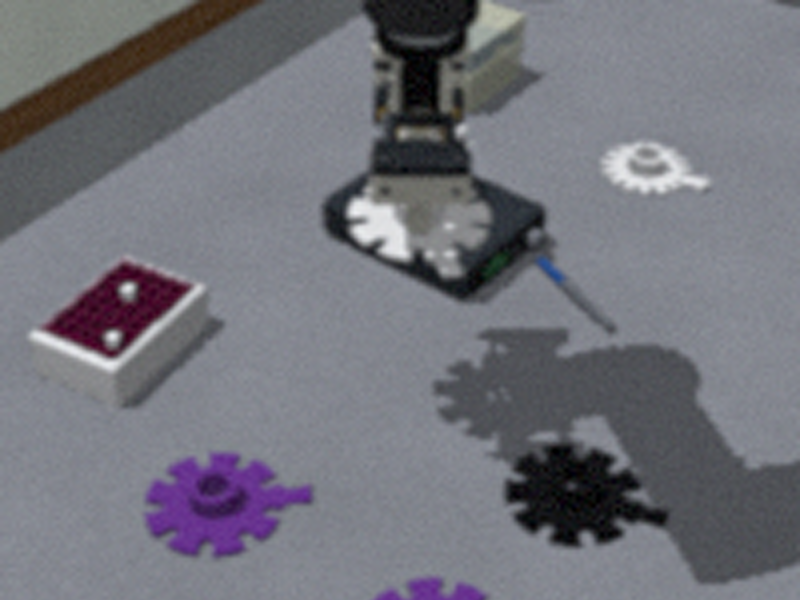

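```bash
python3 go.py 518.7 6.2 405 126
```

```text
t 5.05 tcp [429.  238.8 408.9] jaw az 125.65 q6 -106.4 F [-0.4 -0.9 -1.3] w 44.4
offset cm [  6.27 -24.13   0.39] turn -0.35
```

{"method": "send_rows", "body": {"motion": [{"offset": [0.8,-3,0],"turn": -8.5},{"offset": [1.6,-6,0],"turn": -17},{"offset": [2.4,-9,0],"turn": -25.5},{"offset": [3.2,-12,0],"turn": -34},{"offset": [4.0,-15,0],"turn": -42.5},{"offset": [4.8,-18,0],"turn": -51},{"offset": [5.6,-21,0],"turn": -59.5},{"offset": [6.3,-24.1,0],"turn": -68}]}}

```text
t: 5.85
eef_pos: [0.5186, 0.0053, 0.4076]
ee_rot: [3.138, -0.0, -1.326]
force: [0.0, 0.7, -0.4]
width: 0.0444
```

{"method": "send_rows", "body": {"motion": [{"offset": [0,0,0],"turn": -8.5},{"offset": [0,0,0],"turn": -17},{"offset": [0,0,0],"turn": -25.5},{"offset": [0,0,0],"turn": -34},{"offset": [0,0,0],"turn": -42.5},{"offset": [0,0,0],"turn": -51},{"offset": [0,0,0],"turn": -59.5},{"offset": [0,0,0],"turn": -68}]}}

```text
t: 6.65
eef_pos: [0.5184, 0.0065, 0.4074]
ee_rot: [3.14, 0.003, -0.14]
force: [-0.7, 0.0, -1.4]
width: 0.0449
```

```bash
python3 go.py 518.7 6.2 383 -93.5
```

```text
t 6.65 tcp [518.4   6.5 407.4] jaw az -98.0 q6 59.6 F [-0.7  0.  -1.4] w 44.9
offset cm [0.05 0.02 2.44] turn -4.5
```

{"method": "send_rows", "body": {"motion": [{"offset": [0,0,0.6],"turn": -4.5},{"offset": [0,0,1.6],"turn": -4.5},{"offset": [0,0,2.4],"turn": -4.5},{"offset": [0,0,2.4],"turn": -4.5}]}}

```text
t: 7.05
eef_pos: [0.5181, 0.0065, 0.3831]
ee_rot: [3.14, 0.004, -0.069]
force: [-1.0, -0.5, -1.3]
width: 0.0441
```

```bash
python3 go.py 518.7 6.2 355 -93.5; python3 - <<'E'
from h import *
a=cam('side')['frame'][115:225,190:330]; b=cam('top')['frame'][110:240,240:400]
a=cv2.resize(a,(410,322),interpolation=cv2.INTER_CUBIC); b=cv2.resize(b,(390,317),interpolation=cv2.INTER_CUBIC)
c=np.zeros((322,800,3),np.uint8); c[:,:410]=a; c[:317,410:]=b; cv2.imwrite('pics/s2.png',c)
E
```

```text
t 7.05 tcp [518.1   6.5 383.1] jaw az -93.96 q6 63.6 F [-1.  -0.5 -1.3] w 44.1
offset cm [0.07 0.02 2.81] turn -0.46
```

View pics/s2.png

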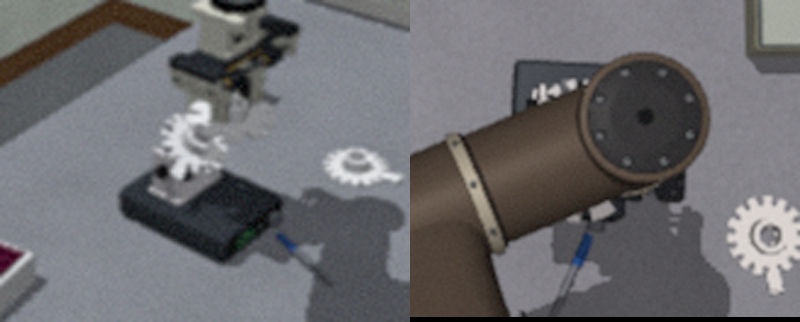

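{"method": "send_rows", "body": {"motion": [{"offset": [0.1,0,0.4],"turn": -0.4},{"offset": [0,0,0.8],"turn": -0.4},{"offset": [0,0,1.2],"turn": -0.4},{"offset": [0,0,1.6],"turn": -0.4},{"offset": [-0.1,0,2.0],"turn": -0.4},{"offset": [-0.2,0,2.4],"turn": -0.4},{"offset": [-0.3,0,2.7],"turn": -0.4},{"offset": [-0.4,0,2.9],"turn": -0.4}]}}

```text
t: 7.95
eef_pos: [0.5149, 0.007, 0.3564]
ee_rot: [-3.141, -0.001, -0.06]
force: [-0.4, 0.8, 0.4]
width: 0.0446
```

```bash
python3 go.py 514.2 6.5 354 -93.5; python3 - <<'E'
from h import *
a=cam('side')['frame'][125:195,210:310]
cv2.imwrite('pics/s3.png',cv2.resize(a,(700,490),interpolation=cv2.INTER_CUBIC))
E
```

```text
t 7.95 tcp [514.9   7.  356.4] jaw az -93.43 q6 63.9 F [-0.4  0.8  0.4] w 44.6
offset cm [-0.07  0.05  0.24] turn 0.07
```

View pics/s3.png

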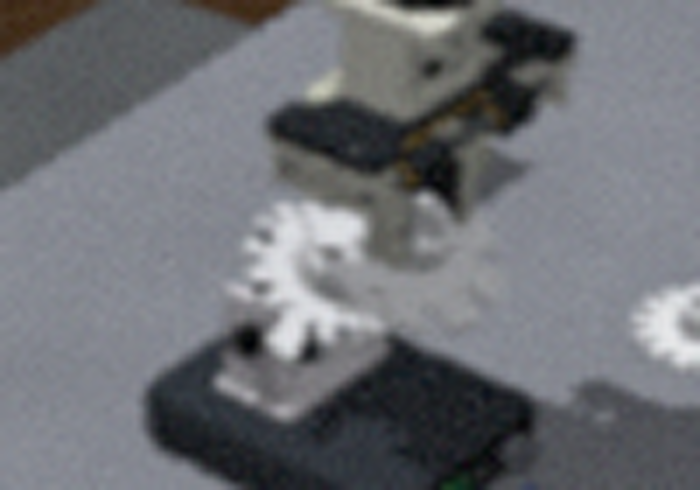

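{"method": "send_rows", "body": {"motion": [{"offset": [0,0,0.2],"turn": 0},{"offset": [-0.1,0,0.3],"turn": 0},{"offset": [-0.1,0,0.3],"turn": 0}]}}

```text
t: 8.3
eef_pos: [0.5137, 0.007, 0.3535]
ee_rot: [-3.141, -0.0, -0.06]
force: [-0.6, 0.6, 1.6]
width: 0.0446
```

{"method": "send_rows", "body": {"motion": [{"offset": [-0.3,0,-0.5],"turn": 0},{"offset": [-0.5,0,-1.0],"turn": 0},{"offset": [-0.8,0,-1.5],"turn": 0},{"offset": [-0.8,0,-1.5],"turn": 0}]}}

```text
t: 8.7
eef_pos: [0.5055, 0.0074, 0.3695]
ee_rot: [-3.141, -0.001, -0.06]
force: [0.0, 0.1, -1.4]
width: 0.0447
```

```bash
cat > held.py <<'E'
from h import *
def held(save=None,kd=171.3,p=18.3,Rr=.062,nav=3,psi=np.radians(-3.5)):
    s=get_state(); piv=s['eef_pos']-[0,0,kd/1000]
    q=[]
    for i in range(nav):
        d=cam('side'); P=cloud(d); q.append(P[(np.linalg.norm(P-piv,axis=-1)<Rr+.03)&(d['frame'].min(-1)>110)&(d['range_z']>0)])
    q=np.concatenate(q)
    exh=np.array([np.cos(psi),np.sin(psi),0]); eyh=np.array([-np.sin(psi),np.cos(psi),0])
    L=np.stack([(q-piv)@exh,(q-piv)@eyh,q[:,2]-piv[2]],1)*1000
    best=(0,)
    for t in np.radians(np.arange(-10,50,.5)):
      for tr in np.radians(np.arange(-6,7,2)):
        n=np.array([-np.sin(t),np.sin(tr),np.cos(t)]); n/=np.linalg.norm(n)
        h=L@n+(p-5); r=np.linalg.norm(L-np.outer(L@n,n),axis=1)
        for o in np.arange(-4,4.1,1):
            k=(abs(h-o)<1.5)&(r>26)&(r<Rr*1000+3)
            if k.sum()>best[0]: best=(k.sum(),np.degrees(t),np.degrees(tr),o)
    print('held disc: inliers,tilt,roll,offset',best,'of',len(L)); print('tcp',(s['eef_pos']*1000).round(1),'F',s['force'].round(1))
    if save: cv2.imwrite(save,cv2.resize(d['frame'][125:195,210:310],(700,490),interpolation=cv2.INTER_CUBIC))
    return L
if __name__=='__main__': held('pics/s4.png')
E
python3 held.py
```

```text
held disc: inliers,tilt,roll,offset (np.int64(326), np.float64(28.0), np.float64(-2.0), np.float64(0.0)) of 1058
tcp [505.5   7.4 369.5] F [ 0.   0.1 -1.4]
```

View pics/s4.png

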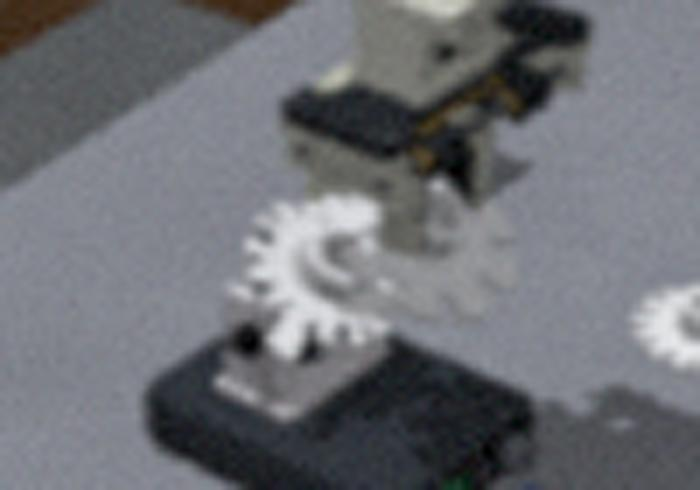

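```bash
python3 go.py 542.5 4.8 376 -93.5
```

```text
t 8.85 tcp [505.6   7.4 368.5] jaw az -93.43 q6 63.4 F [ 0.7 -0.7 -0.6] w 44.6
offset cm [ 3.7   0.04 -0.75] turn 0.07
```

{"method": "send_rows", "body": {"motion": [{"offset": [0.5,0,-0.6],"turn": 0},{"offset": [1.7,0,-0.7],"turn": 0},{"offset": [2.9,0,-0.7],"turn": 0},{"offset": [3.7,0,-0.7],"turn": 0},{"offset": [3.7,0,-0.7],"turn": 0}]}}

```text
t: 9.35
eef_pos: [0.544, 0.0051, 0.3747]
ee_rot: [3.141, 0.001, -0.061]
force: [-0.2, 0.4, -0.8]
width: 0.045
```

```bash
python3 go.py 542.5 4.8 376 -93.5; cat > cen.py <<'E'
from fit import *
import sys
# in-hand disc centre: plate top = pivot - (p-5) n ; fit in-plane with side view, tilt 29
def cen(kind,th,kd=171.3,p=18.3,tilt=29,psi=-3.5):
    s=get_state(); d=cam('side'); ti=np.radians(tilt); ps=np.radians(psi); ex,ey,n=axes(ps,ti)
    c0=(s['eef_pos']-[0,0,kd/1000]-n*(p-5)/1000)*1000
    C=np.array(d['cam_to_world']); q=C[:3,:3].T@(c0/1000-C[:3,3]); u=int(d['cx']-d['f']*q[0]/q[2]); v=int(d['cy']+d['f']*q[1]/q[2])
    g=cloud(d); Rr=62 if kind=='wide' else 52
    L=(g*1000-c0); h=L@n; X=L@ex; Y=L@ey; r=np.hypot(X,Y)
    k=(abs(h)<3)&(r>Rr-20)&(r<Rr+14)&(d['range_z']>0)
    # rim points: max r in each 6 deg bin
    a=np.degrees(np.arctan2(Y,X))
    for b in range(-180,180,15):
        m=k&(a>=b)&(a<b+15)
        if m.sum()>3: print(b,m.sum(),r[m].max().round(1),end=' | ')
    print(); return u,v,d
if __name__=='__main__': print(cen('wide',0)[:2])
E
python3 cen.py
```

```text
t 9.35 tcp [544.    5.1 374.7] jaw az -93.47 q6 65.3 F [-0.2  0.4 -0.8] w 45.0
offset cm [-0.15  0.04 -0.13] turn 0.03
-165 8 58.3 | -150 5 57.6 | -120 10 60.9 | -105 6 62.7 | 30 14 64.4 | 45 6 63.4 | 75 13 64.1 | 90 7 63.5 | 105 7 61.1 | 120 11 60.8 | 135 4 57.3 | 150 4 57.6 | 165 8 59.5 | 
(262, 153)
```

{"method": "send_rows", "body": {"motion": [{"offset": [-0.2,0,-0.1],"turn": 0},{"offset": [-0.2,0,-0.1],"turn": 0},{"offset": [-0.1,0,0.1],"turn": 0},{"offset": [0,0,0.3],"turn": 0},{"offset": [0.1,0,0.5],"turn": 0},{"offset": [0.2,0,0.7],"turn": 0},{"offset": [0.2,0,0.7],"turn": 0}]}}

```text
t: 10.1
eef_pos: [0.5447, 0.0051, 0.368]
ee_rot: [3.141, 0.001, -0.06]
force: [-0.9, 0.4, -0.9]
width: 0.0444
```

```bash
python3 go.py 565.3 3.3 335.5 -93.5
```

```text
t 10.1 tcp [544.7   5.1 368. ] jaw az -93.44 q6 65.4 F [-0.9  0.4 -0.9] w 44.4
offset cm [2.07 0.05 3.25] turn 0.06
```

{"method": "send_rows", "body": {"motion": [{"offset": [0.1,0,0.15],"turn": 0},{"offset": [0.2,0,0.3],"turn": 0},{"offset": [0.25,0,0.45],"turn": 0},{"offset": [0.35,0,0.6],"turn": 0},{"offset": [0.35,0,0.6],"turn": 0}]}}

```text
t: 10.6
eef_pos: [0.5479, 0.0049, 0.3619]
ee_rot: [3.142, 0.001, -0.06]
force: [-1.7, 0.1, -1.3]
width: 0.0445
```

```bash
python3 go.py 565.3 3.3 335.5 -93.5; python3 -c "
from station import *;print(get_state()['moment'].round(2))"
```

```text
t 10.6 tcp [547.9   4.9 361.9] jaw az -93.45 q6 65.6 F [-1.7  0.1 -1.3] w 44.5
offset cm [1.75 0.05 2.64] turn 0.05
[0.21 0.89 0.  ]
```

{"method": "send_rows", "body": {"motion": [{"offset": [0.15,0,0.2],"turn": 0},{"offset": [0.3,0,0.4],"turn": 0},{"offset": [0.4,0,0.6],"turn": 0},{"offset": [0.5,0,0.8],"turn": 0},{"offset": [0.6,0,1.0],"turn": 0},{"offset": [0.6,0,1.0],"turn": 0}]}}

```text
t: 11.2
eef_pos: [0.554, 0.0045, 0.3518]
ee_rot: [3.141, 0.001, -0.06]
force: [-3.8, 0.8, -4.2]
width: 0.0446
```

```bash
python3 held.py; python3 go.py 565.3 3.3 335.5 -93.5; python3 cen.py;  python3 -c "
from station import *;print(get_state()['moment'].round(2))"
```

```text
held disc: inliers,tilt,roll,offset (np.int64(297), np.float64(27.0), np.float64(0.0), np.float64(2.0)) of 1428
tcp [554.    4.5 351.8] F [-3.8  0.8 -4.2]
t 11.35 tcp [553.9   4.5 351.9] jaw az -93.45 q6 65.8 F [-3.5  1.2 -4.3] w 44.8
offset cm [1.15 0.05 1.64] turn 0.05
-180 4 59.4 | -165 6 57.4 | -150 8 57.8 | -120 5 59.3 | -105 4 53.4 | 30 12 64.1 | 45 9 64.1 | 60 5 54.4 | 75 8 63.9 | 90 5 63.7 | 120 7 60.9 | 150 6 58.7 | 165 6 59.7 | 
(260, 157)
[ 0.47  1.49 -0.  ]
```

{"method": "send_rows", "body": {"motion": [{"offset": [-0.1,0,0.1],"turn": 0},{"offset": [0,0,0.3],"turn": 0},{"offset": [0.1,0,0.5],"turn": 0},{"offset": [0.2,0,0.7],"turn": 0},{"offset": [0.3,0,0.8],"turn": 0},{"offset": [0.4,0,0.9],"turn": 0},{"offset": [0.4,0,0.9],"turn": 0}]}}

```text
t: 12.1
eef_pos: [0.5582, 0.0043, 0.3433]
ee_rot: [3.142, 0.0, -0.06]
force: [-2.0, 1.0, -1.5]
width: 0.0445
```

```bash
python3 go.py 564 3.4 334.5 -93.5
```

```text
t 12.1 tcp [558.2   4.3 343.3] jaw az -93.44 q6 66.0 F [-2.   1.  -1.5] w 44.5
offset cm [0.58 0.05 0.88] turn 0.06
```

{"method": "send_rows", "body": {"motion": [{"offset": [0.1,0,0.2],"turn": 0},{"offset": [0.2,0,0.4],"turn": 0},{"offset": [0.3,0,0.6],"turn": 0},{"offset": [0.4,0,0.75],"turn": 0},{"offset": [0.45,0,0.85],"turn": 0},{"offset": [0.5,0,0.95],"turn": 0},{"offset": [0.5,0,0.95],"turn": 0}]}}

```text
t: 12.8
eef_pos: [0.5627, 0.0042, 0.3346]
ee_rot: [-3.141, 0.001, -0.06]
force: [-7.4, 3.9, 6.5]
width: 0.0446
```

```bash
python3 go.py 564 3.4 334.5 -93.5; python3 held.py
```

```text
t 12.8 tcp [562.7   4.2 334.6] jaw az -93.42 q6 66.3 F [-7.4  3.9  6.5] w 44.6
offset cm [0.13 0.07 0.01] turn 0.08
held disc: inliers,tilt,roll,offset (np.int64(283), np.float64(29.500000000000004), np.float64(0.0), np.float64(1.0)) of 1219
tcp [562.7   4.2 334.6] F [-7.4  3.9  6.5]
```

{"method": "send_rows", "body": {"motion": [{"offset": [0,0,0],"turn": 0},{"offset": [0,0,0],"turn": 0},{"offset": [0,0,0],"turn": 0},{"offset": [0,0,0],"turn": 0},{"offset": [0,0,0],"turn": 0},{"offset": [0,0,-1],"turn": 0},{"offset": [0,0,-4],"turn": 0},{"offset": [0,0,-8],"turn": 0}], "hand": 1}}

```text
t: 13.75
eef_pos: [0.5627, 0.0039, 0.414]
ee_rot: [3.14, 0.003, -0.06]
force: [0.4, -0.2, -0.0]
width: 0.0873
```

```bash
python3 go.py 510 -150 420 0
```

```text
t 13.75 tcp [562.7   3.9 414. ] jaw az -93.44 q6 66.2 F [ 0.4 -0.2 -0. ] w 87.3
offset cm [-4.34 15.68 -0.57] turn -93.44
```

```bash
python3 go.py 445.2 -257.3 405 0
```

```text
t 13.75 tcp [562.7   3.9 414. ] jaw az -93.44 q6 66.2 F [ 0.4 -0.2 -0. ] w 87.3
offset cm [-10.16  26.77   0.96] turn -93.44
```

{"method": "send_rows", "body": {"motion": [{"offset": [-1.3,3.4,0],"turn": 8.5},{"offset": [-2.6,6.7,0],"turn": 17},{"offset": [-3.9,10,0],"turn": 25.5},{"offset": [-5.2,13.4,0],"turn": 34},{"offset": [-6.5,16.8,0],"turn": 42.5},{"offset": [-7.8,20.1,0],"turn": 51},{"offset": [-9.1,23.5,0],"turn": 59.5},{"offset": [-10.2,26.8,0],"turn": 68}]}}

```text
t: 14.55
eef_pos: [0.4443, -0.2587, 0.4151]
ee_rot: [-3.14, -0.001, -1.253]
force: [1.4, -0.1, -0.8]
width: 0.0874
```

{"method": "send_rows", "body": {"motion": [{"offset": [0,0,4],"turn": 8.5},{"offset": [0,0,8],"turn": 17},{"offset": [0,0,12],"turn": 25.5},{"offset": [0,0,15],"turn": 28.8},{"offset": [0,0,15],"turn": 28.8},{"offset": [0,0,15],"turn": 28.8}]}}

```text
t: 15.15
eef_pos: [0.4458, -0.2576, 0.265]
ee_rot: [3.142, -0.001, -1.747]
force: [-0.5, 0.2, 1.1]
width: 0.0878
```

```bash
cat > fin.py <<'E'
from fit import *
import sys
# refit of a disc on the hub: kind, z above first plate top (mm), expected tab deg, png
kind,hh,t0,png=sys.argv[1],float(sys.argv[2]),float(sys.argv[3]),sys.argv[4]
ti,psi=np.radians(30),np.radians(-3.5); ex,ey,n=axes(psi,ti); c0=np.array([584,2.2,131.6])+hh*n
ims=[]
for cn in('top','side'):
    d=cam(cn); C=np.array(d['cam_to_world']); q=C[:3,:3].T@(c0/1000-C[:3,3]); u=int(d['cx']-d['f']*q[0]/q[2]); v=int(d['cy']+d['f']*q[1]/q[2])
    best=min((least_squares(lambda p:np.r_[resid(np.r_[c0+p[0]*ex+p[1]*ey+p[2]*n,p[3],45 if kind=='wide' else 40.5,np.radians(20 if kind=='wide' else 12)],kind,ti,psi,[(d,(u,v),34)],34),p[2]*.3],[0,0,0,np.radians(t0+k)],diff_step=1e-3,x_scale=[1,1,1,.02]) for k in(-8,0,8)),key=lambda s:s.cost)
    L=(cloud(d)*1000-c0)@np.stack([ex,ey,n],1); r=np.hypot(L[...,0],L[...,1]); Rr=62 if kind=='wide' else 52
    m=(abs(L[...,2])<6)&(r>28)&(r<Rr)&(soft(d)>.5); A=np.c_[L[m][:,:2],np.ones(m.sum())]; pl=np.linalg.lstsq(A,L[m][:,2],rcond=None)[0]
    print(cn,'ex,ey,n',best.x[:3].round(1),'tab',np.degrees(best.x[3]).round(1),'cost',round(best.cost,1),'| plate plane slope deg',np.degrees(pl[:2]).round(1),'height',pl[2].round(1),m.sum())
    ims.append(cv2.resize(d['frame'][v-40:v+40,u-40:u+40],(400,400),interpolation=cv2.INTER_CUBIC))
cv2.imwrite(png,np.hstack(ims))
E
python3 fin.py wide 25 288.5 pics/f1.png;  python3 go.py 445.2 -257.3 188 169.7
```

```text
top ex,ey,n [-1.5 -1.1 -2.5] tab 288.7 cost 38.5 | plate plane slope deg [ 0.2 -0. ] height 0.5 745
side ex,ey,n [-0.7  0.4  2. ] tab 288.9 cost 30.5 | plate plane slope deg [-0.1  0.3] height 1.0 285
t 15.25 tcp [ 446.3 -257.6  266.1] jaw az 169.89 q6 -2.0 F [ 0.1 -0.1  0.3] w 87.4
offset cm [-0.02  0.14  7.81] turn 0.19
```

View pics/f1.png

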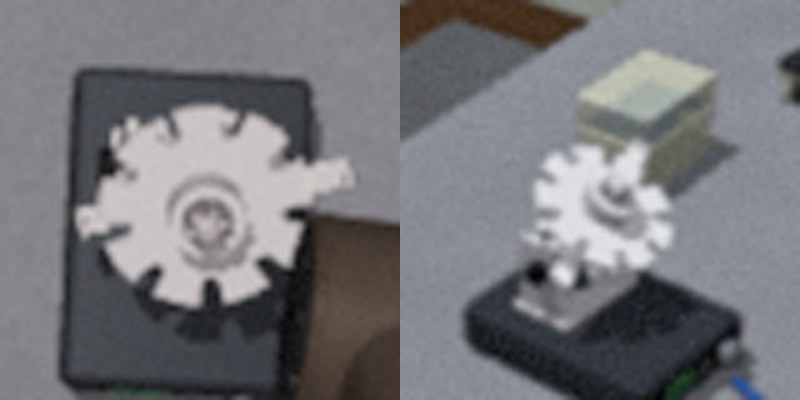

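```bash
python3 go.py 444.7 -257.5 189 169.7
```

```text
t 15.25 tcp [ 446.3 -257.6  266.1] jaw az 169.89 q6 -2.0 F [ 0.1 -0.1  0.3] w 87.4
offset cm [0.01 0.18 7.71] turn 0.19
```

{"method": "send_rows", "body": {"motion": [{"offset": [0,0.2,2],"turn": 0.2},{"offset": [0,0.2,4],"turn": 0.2},{"offset": [0,0.2,6],"turn": 0.2},{"offset": [0,0.2,7.2],"turn": 0.2},{"offset": [0,0.2,7.7],"turn": 0.2},{"offset": [0,0.2,7.7],"turn": 0.2}]}}

```text
t: 15.85
eef_pos: [0.4436, -0.2571, 0.1874]
ee_rot: [-3.141, -0.0, -1.752]
force: [0.4, -0.9, 0.5]
width: 0.0874
```

```bash
python3 go.py 444.7 -257.5 189 169.7
```

```text
t 15.85 tcp [ 443.6 -257.1  187.4] jaw az 169.59 q6 -2.3 F [ 0.4 -0.9  0.5] w 87.4
offset cm [ 0.02 -0.11 -0.16] turn -0.11
```

{"method": "send_rows", "body": {"motion": [{"offset": [0,-0.1,-0.2],"turn": 0},{"offset": [0,-0.1,-0.2],"turn": 0},{"offset": [0,-0.1,-0.2],"turn": 0},{"offset": [0,-0.1,-0.2],"turn": 0},{"offset": [0,-0.1,-0.2],"turn": 0},{"offset": [0,-0.1,-0.2],"turn": 0},{"offset": [0,-0.1,-0.2],"turn": 0},{"offset": [0,-0.1,-0.2],"turn": 0}], "hand": -1, "squeeze": 12}}

```text
t: 16.65
eef_pos: [0.4442, -0.2573, 0.189]
ee_rot: [3.141, -0.0, -1.753]
force: [-1.1, -0.1, 2.2]
width: 0.0447
```

{"method": "send_rows", "body": {"motion": [{"offset": [0,0,-2],"turn": 0},{"offset": [0,0,-6],"turn": 0},{"offset": [0,0,-10],"turn": 0},{"offset": [0,0,-14],"turn": 0},{"offset": [0,0,-18],"turn": 0},{"offset": [0,0,-22],"turn": 0},{"offset": [0,0,-23],"turn": 0},{"offset": [0,0,-23],"turn": 0}]}}

```text
t: 17.45
eef_pos: [0.4444, -0.2573, 0.4207]
ee_rot: [-3.138, 0.0, -1.753]
force: [-0.1, 0.3, -1.1]
width: 0.0445
```

```bash
python3 go.py 521.2 6.2 420 -93.5
```

```text
t 17.45 tcp [ 444.4 -257.3  420.7] jaw az 169.57 q6 -2.3 F [-0.1  0.3 -1.1] w 44.5
offset cm [-27.3   -2.78   0.08] turn -96.93
```

{"method": "send_rows", "body": {"motion": [{"offset": [-3.4,-0.35,0],"turn": 8.5},{"offset": [-6.8,-0.7,0],"turn": 17},{"offset": [-10.2,-1.05,0],"turn": 25.5},{"offset": [-13.6,-1.4,0],"turn": 34},{"offset": [-17.0,-1.75,0],"turn": 42.5},{"offset": [-20.4,-2.1,0],"turn": 51},{"offset": [-23.8,-2.45,0],"turn": 59.5},{"offset": [-27.3,-2.8,0],"turn": 68}]}}

```text
t: 18.25
eef_pos: [0.521, 0.0075, 0.4167]
ee_rot: [-3.142, -0.003, -2.946]
force: [0.4, 0.5, -0.5]
width: 0.0446
```

{"method": "send_rows", "body": {"motion": [{"offset": [0,0,0],"turn": 8.5},{"offset": [0,0,0.8],"turn": 15.1},{"offset": [0,0,1.5],"turn": 15.1},{"offset": [0,0,1.5],"turn": 15.1}]}}

```text
t: 18.65
eef_pos: [0.5206, 0.006, 0.4014]
ee_rot: [-3.14, -0.004, 3.083]
force: [0.1, 0.2, 0.4]
width: 0.0446
```

```bash
python3 go.py 521.7 6.1 382 86.5
```

```text
t 18.65 tcp [520.6   6.  401.4] jaw az 86.65 q6 -115.6 F [0.1 0.2 0.4] w 44.6
offset cm [-0.11  0.02  1.94] turn 0.15
```

{"method": "send_rows", "body": {"motion": [{"offset": [-0.1,0,1],"turn": 0.1},{"offset": [-0.1,0,2],"turn": 0.1},{"offset": [-0.1,0,2.5],"turn": 0.1},{"offset": [-0.1,0,2.9],"turn": 0.1},{"offset": [0,0,3.3],"turn": 0.1},{"offset": [0,0,3.7],"turn": 0.1},{"offset": [0.1,0,4.0],"turn": 0.1},{"offset": [0.2,0,4.3],"turn": 0.1}]}}

```text
t: 19.45
eef_pos: [0.5194, 0.0062, 0.3611]
ee_rot: [-3.141, 0.001, 3.078]
force: [-0.2, -1.7, 1.8]
width: 0.0445
```

```bash
python3 go.py 517 6.3 354 86.5
```

```text
t 19.45 tcp [519.4   6.2 361.1] jaw az 86.37 q6 -116.0 F [-0.2 -1.7  1.8] w 44.5
offset cm [ 0.24 -0.    0.71] turn -0.13
```

Contact is gentle. I'll finish the tilt, then lift clear.

{"method": "send_rows", "body": {"motion": [{"offset": [0.1,0,0.3],"turn": 0},{"offset": [0.2,0,0.6],"turn": 0},{"offset": [0.3,0,0.8],"turn": 0},{"offset": [0.3,0,0.8],"turn": 0}]}}

```text
t: 19.85
eef_pos: [0.5162, 0.0066, 0.3528]
ee_rot: [3.141, -0.0, 3.078]
force: [-0.2, 1.3, 0.9]
width: 0.0445
```

{"method": "send_rows", "body": {"motion": [{"offset": [0.3,0,-0.5],"turn": 0},{"offset": [0.5,0,-1.0],"turn": 0},{"offset": [0.8,0,-1.5],"turn": 0},{"offset": [0.8,0,-1.5],"turn": 0}]}}

```text
t: 20.25
eef_pos: [0.5081, 0.007, 0.369]
ee_rot: [3.141, 0.001, 3.078]
force: [0.8, 0.4, -0.6]
width: 0.0446
```

```bash
python3 -c "
from held import *
held('pics/s6.png',kd=171,p=18,Rr=.052)"; python3 go.py 542 4.8 376 86.5
```

```text
held disc: inliers,tilt,roll,offset (np.int64(212), np.float64(34.5), np.float64(0.0), np.float64(1.0)) of 1044
tcp [508.1   7.  369. ] F [ 0.8  0.4 -0.6]
t 20.4 tcp [508.2   7.  368. ] jaw az 86.37 q6 -116.6 F [-0.2  0.2 -0.8] w 44.7
offset cm [-3.39 -0.   -0.8 ] turn -0.13
```

View pics/s6.png

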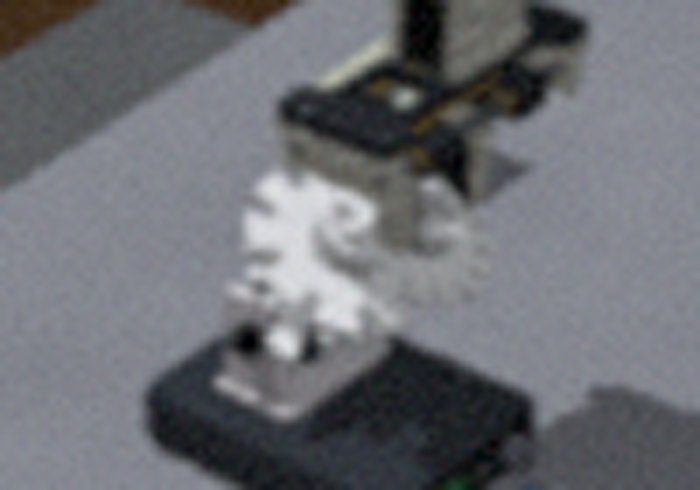

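{"method": "send_rows", "body": {"motion": [{"offset": [-0.5,0,-0.7],"turn": 0},{"offset": [-1.7,0,-0.8],"turn": 0},{"offset": [-2.7,0,-0.8],"turn": 0},{"offset": [-3.4,0,-0.8],"turn": -0.1},{"offset": [-3.4,0,-0.8],"turn": -0.1},{"offset": [-3.4,0,-0.7],"turn": -0.1}]}}

```text
t: 21.0
eef_pos: [0.5423, 0.0047, 0.3745]
ee_rot: [-3.141, -0.001, 3.079]
force: [-0.2, -0.2, -0.5]
width: 0.0449
```

```bash
python3 go.py 546 4.5 367 86.5; python3 -c "
from cen import *
cen('narrow',0,kd=171,p=18,tilt=32)"
```

```text
t 21.0 tcp [542.3   4.7 374.5] jaw az 86.44 q6 -114.8 F [-0.2 -0.2 -0.5] w 44.9
offset cm [-0.37  0.    0.75] turn -0.06
-180 6 45.8 | -150 7 49.1 | -135 6 49.5 | -120 5 51.3 | 30 7 53.7 | 45 4 44.6 | 75 10 52.2 | 90 10 62.3 | 105 14 63.1 | 120 9 50.0 | 135 5 49.8 | 150 8 49.3 | 165 4 44.1 |
```

{"method": "send_rows", "body": {"motion": [{"offset": [0,0,0.2],"turn": 0},{"offset": [-0.1,0,0.4],"turn": 0},{"offset": [-0.2,0,0.55],"turn": 0},{"offset": [-0.3,0,0.7],"turn": 0},{"offset": [-0.3,0,0.7],"turn": 0}]}}

```text
t: 21.55
eef_pos: [0.5452, 0.0046, 0.368]
ee_rot: [-3.142, -0.0, 3.08]
force: [-1.5, 0.1, 1.5]
width: 0.0447
```

```bash
python3 go.py 548.5 4.5 361 86.5
```

```text
t 21.55 tcp [545.2   4.6 368. ] jaw az 86.47 q6 -114.6 F [-1.5  0.1  1.5] w 44.7
offset cm [-0.33  0.01  0.7 ] turn -0.03
```

{"method": "send_rows", "body": {"motion": [{"offset": [-0.1,0,0.15],"turn": 0},{"offset": [-0.15,0,0.3],"turn": 0},{"offset": [-0.25,0,0.45],"turn": 0},{"offset": [-0.3,0,0.6],"turn": 0},{"offset": [-0.3,0,0.6],"turn": 0}]}}

```text
t: 22.05
eef_pos: [0.5497, 0.0046, 0.3649]
ee_rot: [3.141, 0.006, 3.081]
force: [-0.2, 0.4, 12.8]
width: 0.0446
```

```bash
python3 go.py 552.5 4.2 356 86.5;  python3 -c "
from station import *;print(get_state()['moment'].round(2))"
```

```text
t 22.05 tcp [549.7   4.6 364.9] jaw az 86.53 q6 -114.5 F [-0.2  0.4 12.8] w 44.6
offset cm [-0.28 -0.03  0.9 ] turn 0.03
[0.13 0.08 0.06]
```

```bash
sed -i "s/r<Rr\*1000+3/r<Rr*1000+3/" held.py; python3 -c "
from held import *
held('pics/s7.png',kd=171,p=18,Rr=.052)"; python3 fin.py narrow 66 108.5 pics/f2.png; python3 - <<'E'
import cv2,numpy as np
a=cv2.imread('pics/s7.png'); cv2.imwrite('pics/v.png',a)
E
```

```text
held disc: inliers,tilt,roll,offset (np.int64(208), np.float64(17.0), np.float64(0.0), np.float64(3.0)) of 1424
tcp [549.7   4.6 364.9] F [-0.2  0.4 12.8]
top ex,ey,n [-3.5 -1.  -7.8] tab 116.8 cost 186.8 | plate plane slope deg [-3.9 -0.5] height 0.0 1
side ex,ey,n [ 1.1  2.1 -1.3] tab 100.5 cost 88.1 | plate plane slope deg [-5.2 -4.7] height -1.0 7
```

View pics/v.png

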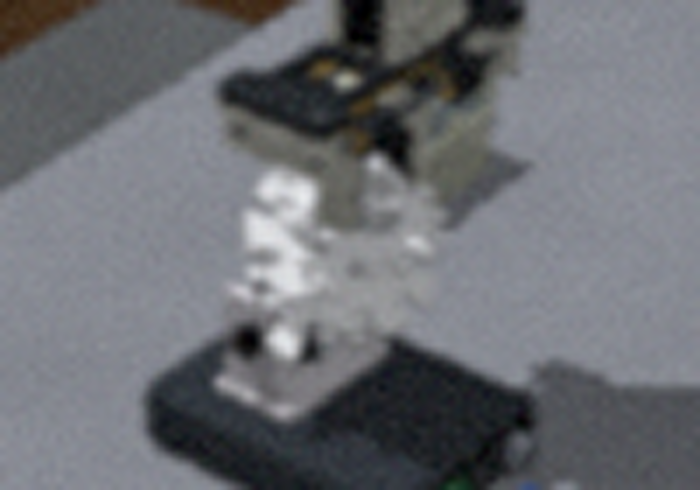

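{"method": "send_rows", "body": {"motion": [{"offset": [0.2,0,-0.6],"turn": 0},{"offset": [0.5,0,-1.2],"turn": 0},{"offset": [0.9,0,-1.8],"turn": 0},{"offset": [1.2,0,-2.4],"turn": 0},{"offset": [1.2,0,-2.4],"turn": 0}]}}

```text
t: 22.8
eef_pos: [0.536, 0.0052, 0.387]
ee_rot: [3.141, 0.001, 3.08]
force: [0.5, 0.7, -0.8]
width: 0.0446
```

```bash
python3 -c "
from held import *
held('pics/s8.png',kd=171,p=18,Rr=.052)
from cen import *
for t in(15,20): cen('narrow',0,kd=171,p=18,tilt=t)"; python3 go.py 521 6.3 385 86.5
```

```text
held disc: inliers,tilt,roll,offset (np.int64(231), np.float64(18.0), np.float64(0.0), np.float64(3.0)) of 1156
tcp [536.    5.2 387. ] F [ 0.5  0.7 -0.8]
-180 4 40.7 | -150 6 47.7 | -135 5 51.0 | 60 4 52.2 | 75 5 51.2 | 90 8 60.6 | 105 6 62.2 | 135 4 46.4 | 150 6 46.0 | 165 4 44.2 | 
30 8 53.2 | 60 5 54.3 | 75 6 53.0 | 105 5 51.3 | 120 4 48.8 | 
t 23.05 tcp [536.2   5.2 385.6] jaw az 86.46 q6 -115.0 F [-0.1 -0.2 -1.6] w 44.5
offset cm [1.52 0.02 0.06] turn -0.04
```

```bash
python3 go.py 444.5 -250 400 86.5
```

```text
t 23.05 tcp [536.2   5.2 385.6] jaw az 86.46 q6 -115.0 F [-0.1 -0.2 -1.6] w 44.5
offset cm [  7.57 -26.04  -1.43] turn -0.04
```

{"method": "send_rows", "body": {"motion": [{"offset": [0.5,-2,-2],"turn": 0},{"offset": [1.8,-6,-2],"turn": 0},{"offset": [3,-10.5,-2],"turn": 0},{"offset": [4.3,-15,-2],"turn": 0},{"offset": [5.7,-19.5,0],"turn": 0},{"offset": [7,-24,4],"turn": 0},{"offset": [7.6,-26,8],"turn": 0},{"offset": [7.6,-26,12],"turn": 0}]}}

```text
t: 23.85
eef_pos: [0.4433, -0.2519, 0.2653]
ee_rot: [-3.141, 0.002, 3.077]
force: [0.7, 1.2, -1.4]
width: 0.0446
```

```bash
python3 go.py 444.5 -250 189 86.5
```

```text
t 23.85 tcp [ 443.3 -251.9  265.3] jaw az 86.31 q6 -86.2 F [ 0.7  1.2 -1.4] w 44.6
offset cm [-0.09  0.2   7.63] turn -0.19
```

{"method": "send_rows", "body": {"motion": [{"offset": [0,0.2,2],"turn": -0.2},{"offset": [0,0.2,4],"turn": -0.2},{"offset": [0,0.2,5.3],"turn": -0.2},{"offset": [0,0.2,6],"turn": -0.2},{"offset": [0,0.2,6.7],"turn": -0.2},{"offset": [0,0.2,7.3],"turn": -0.2},{"offset": [0,0.2,7.7],"turn": -0.2},{"offset": [0,0.2,7.7],"turn": -0.2}]}}

```text
t: 24.65
eef_pos: [0.4447, -0.2476, 0.189]
ee_rot: [-3.141, 0.001, 3.084]
force: [0.9, 1.7, 1.2]
width: 0.0445
```

```bash
python3 -c "
from held import *
held('pics/s9.png',kd=171,p=15,Rr=.052)"; python3 go.py 444.5 -250 189 86.5
```

```text
held disc: inliers,tilt,roll,offset (np.int64(155), np.float64(4.0), np.float64(2.0), np.float64(2.0)) of 818
tcp [ 444.7 -247.6  189. ] F [0.9 1.7 1.2]
t 24.8 tcp [ 444.4 -247.7  189.3] jaw az 86.66 q6 -86.4 F [1.8 0.3 0.3] w 44.3
offset cm [-0.02 -0.23  0.03] turn 0.16
```

{"method": "send_rows", "body": {"motion": [{"offset": [0,0,0.15],"turn": 0},{"offset": [0,0,0.25],"turn": 0},{"offset": [0,0,0.25],"turn": 0}]}}

```text
t: 25.1
eef_pos: [0.4448, -0.2478, 0.1867]
ee_rot: [-3.141, 0.001, 3.083]
force: [0.7, -2.4, 3.4]
width: 0.0444
```

{"method": "send_rows", "body": {"motion": [{"offset": [0,0,0],"turn": 0},{"offset": [0,0,0],"turn": 0},{"offset": [0,0,0],"turn": 0},{"offset": [0,0,0],"turn": 0},{"offset": [0,0,-3],"turn": 0},{"offset": [0,0,-8],"turn": 0},{"offset": [0,3,-13],"turn": 0},{"offset": [0,8,-18],"turn": 0}], "hand": 1}}

```text
t: 25.9
eef_pos: [0.4478, -0.1877, 0.3478]
ee_rot: [-3.141, 0.001, 3.081]
force: [1.3, -0.4, 0.2]
width: 0.0874
```

{"method": "send_rows", "body": {"motion": [{"offset": [0,5,0],"turn": 0},{"offset": [0,10,0],"turn": 0},{"offset": [0,15,0],"turn": 0},{"offset": [0,17,0],"turn": 0},{"offset": [0,17,0],"turn": 0}]}}

```text
t: 26.4
eef_pos: [0.4578, -0.0155, 0.3458]
ee_rot: [3.141, 0.0, 3.087]
force: [-0.0, 0.4, -0.3]
width: 0.0877
```

```bash
python3 - <<'E'
from fit import *
print(get_state()['eef_pos'],get_state()['t'])
for cn in('top','side'):
    d=cam(cn); C=np.array(d['cam_to_world']); q=C[:3,:3].T@(np.array([.444,-.248,.005])-C[:3,3]); u=int(d['cx']-d['f']*q[0]/q[2]); v=int(d['cy']+d['f']*q[1]/q[2])
    best=min((least_squares(lambda p:resid(np.r_[p[:2],5,p[2],40.5,np.radians(12)],'narrow',0,0,[(d,(u,v),32)],36),[444,-248,np.radians(105+k)],diff_step=1e-3,x_scale=[1,1,.02]) for k in(-10,-3,3,10)),key=lambda s:s.cost)
    print(cn,best.x[:2].round(1),np.degrees(best.x[2]).round(2),round(best.cost,1),soft(d)[v-25:v+25,u-25:u+25].mean().round(2))
E
```

```text
[ 0.45783424 -0.01551127  0.34577406] 26.4
top [ 447.7 -250.9] 108.34 15.8 0.25
side [ 450.2 -253.8] 109.13 9.9 0.12
```

```bash
python3 - <<'E'
from fit import *
import pickle
def boss(P,c):
    q=P.reshape(-1,3); q=q[(np.hypot(q[:,0]-c[0],q[:,1]-c[1])<.035)&(q[:,2]>.018)&(q[:,2]<.035)]; return q.mean(0).round(4),len(q),q.min(0).round(4),q.max(0).round(4)
for cn in('top','side'):
    d0=pickle.load(open(cn+'0.pkl','rb')); print(cn,'old',boss(cloud(d0),(.4447,-.2575)))
    d=cam(cn); print(cn,'new',boss(cloud(d),(.446,-.249)))
    if cn=='top':
        pickle.dump(d,open('top2.pkl','wb'))
        cv2.imwrite('pics/n1.png',cv2.resize(d['frame'][165:245,330:430],(700,560),interpolation=cv2.INTER_CUBIC))
E
```

```text
top old (array([ 0.4465, -0.2545,  0.0259]), 107, array([ 0.4256, -0.2763,  0.0189]), array([ 0.4667, -0.2326,  0.032 ]))
top new (array([ 0.4495, -0.2473,  0.0257]), 100, array([ 0.4288, -0.2697,  0.0186]), array([ 0.4701, -0.2251,  0.0342]))
side old (array([ 0.4427, -0.2503,  0.025 ]), 48, array([ 0.4227, -0.2777,  0.018 ]), array([ 0.4663, -0.2273,  0.0307]))
side new (array([ 0.4473, -0.2455,  0.0248]), 49, array([ 0.4278, -0.2712,  0.0181]), array([ 0.4691, -0.2224,  0.0314]))
```

View pics/n1.png

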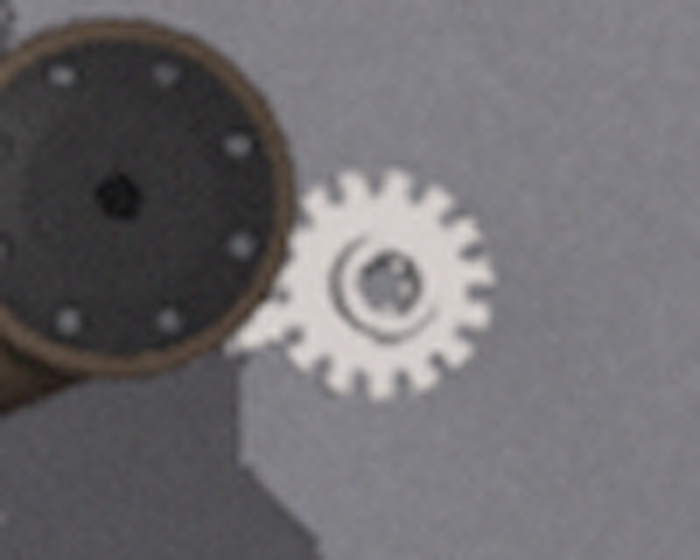

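```bash
cat > rf.py <<'E'
from fit import *
import pickle
def rf(d,c,kind,t0,ph,sd,z=5):
    P=cloud(d); bad=cv2.dilate(((P[...,2]>.06)|(d['frame'].mean(-1)<95)).astype(np.uint8),np.ones((7,7)))>0
    s=soft(d); v,u=np.mgrid[:384,:512]; o,r=rays(d,u,v); q=(o+r*((z/1000-o[2])/r[...,2])[...,None])*1000
    k=(np.hypot(q[...,0]-c[0],q[...,1]-c[1])<90)&~bad; X=q[k]; S=s[k]
    def f(p):
        x=X[:,0]-p[0];y=X[:,1]-p[1]; m=1/(1+np.exp(-sdf(x,y,p[2],kind,sd,ph)/p[3]*1.7)); return (m-S)*(np.hypot(x,y)>36)
    b=min((least_squares(f,[c[0],c[1],np.radians(t0+e),1.6],diff_step=1e-3,x_scale=[1,1,.02,1]) for e in(-9,-3,3,9)),key=lambda s:s.cost)
    return b.x[:2].round(1),np.degrees(b.x[2]).round(2),round(b.cost,2),k.sum()
if __name__=='__main__':
    o=pickle.load(open('top0.pkl','rb')); n=pickle.load(open('top2.pkl','rb')); s0=pickle.load(open('side0.pkl','rb')); s2=cam('side')
    for nm,a in(('top',(o,n)),('side',(s0,s2))):
        print(nm,'old',rf(a[0],(444.7,-257.5),'narrow',-172,np.radians(12),40.5)); print(nm,'new',rf(a[1],(447.7,-250.5),'narrow',106,np.radians(12),40.5))
        print(nm,'wide old',rf(a[0],(428,239),'wide',144,np.radians(20),45))
E
python3 rf.py
```

```text
top old (array([ 444.7, -257.4]), np.float64(-171.08), np.float64(5.6), np.int64(2147))
top new (array([ 448.1, -250.5]), np.float64(107.86), np.float64(3.81), np.int64(1522))
top wide old (array([427.9, 238.7]), np.float64(143.92), np.float64(4.28), np.int64(1892))
side old (array([ 446.3, -258.5]), np.float64(-170.13), np.float64(4.71), np.int64(499))
side new (array([ 449.2, -253.9]), np.float64(109.46), np.float64(6.05), np.int64(383))
side wide old (array([428.3, 237. ]), np.float64(144.03), np.float64(6.05), np.int64(934))
```

```bash
python3 go.py 447.7 -248.3 250 89.1
```

```text
t 26.65 tcp [457.7 -18.7 345.4] jaw az 86.6 q6 -115.8 F [ 0.2 -0.3 -0.2] w 87.8
offset cm [ -0.37 -22.98   9.55] turn -2.5
```

{"method": "send_rows", "body": {"motion": [{"offset": [0,-4,0],"turn": -2.5},{"offset": [-0.1,-9,0],"turn": -2.5},{"offset": [-0.3,-14,2],"turn": -2.5},{"offset": [-0.4,-19,5],"turn": -2.5},{"offset": [-0.4,-23,9],"turn": -2.5},{"offset": [-0.4,-23,9.5],"turn": -2.5},{"offset": [-0.4,-23,9.5],"turn": -2.5}]}}

```text
t: 27.35
eef_pos: [0.4465, -0.2502, 0.2476]
ee_rot: [3.141, -0.006, 3.122]
force: [0.2, -0.3, 0.5]
width: 0.0873
```

```bash
python3 go.py 447.7 -248.3 189 89.1
```

```text
t 27.35 tcp [ 446.5 -250.2  247.6] jaw az 88.86 q6 -83.9 F [ 0.2 -0.3  0.5] w 87.3
offset cm [-0.16  0.19  5.86] turn -0.24
```

{"method": "send_rows", "body": {"motion": [{"offset": [-0.1,0.2,1.5],"turn": -0.2},{"offset": [-0.1,0.2,3.5],"turn": -0.2},{"offset": [-0.1,0.2,5],"turn": -0.2},{"offset": [-0.1,0.2,5.7],"turn": -0.2},{"offset": [-0.1,0.2,5.8],"turn": -0.2},{"offset": [-0.1,0.2,5.8],"turn": -0.2}]}}

```text
t: 27.95
eef_pos: [0.4498, -0.2457, 0.1934]
ee_rot: [-3.141, 0.001, 3.131]
force: [0.6, 0.5, 0.6]
width: 0.0875
```

```bash
python3 go.py 447.7 -248.3 189 89.1
```

```text
t 27.95 tcp [ 449.8 -245.7  193.4] jaw az 89.38 q6 -84.0 F [0.6 0.5 0.6] w 87.5
offset cm [ 0.21 -0.26  0.44] turn 0.28
```

{"method": "send_rows", "body": {"motion": [{"offset": [0.2,-0.2,0.3],"turn": 0.2},{"offset": [0.2,-0.2,0.3],"turn": 0.2},{"offset": [0.2,-0.2,0.3],"turn": 0.2}]}}

```text
t: 28.25
eef_pos: [0.4475, -0.2478, 0.19]
ee_rot: [-3.142, 0.001, 3.127]
force: [0.2, 0.6, -0.2]
width: 0.0873
```

```bash
python3 go.py 447.7 -248.3 189 89.1
```

```text
t 28.25 tcp [ 447.5 -247.8  190. ] jaw az 89.16 q6 -83.9 F [ 0.2  0.6 -0.2] w 87.3
offset cm [-0.02 -0.05  0.1 ] turn 0.06
```

{"method": "send_rows", "body": {"motion": [{"offset": [0,0,0.1],"turn": 0},{"offset": [0,0,0.1],"turn": 0},{"offset": [0,0,0.1],"turn": 0},{"offset": [0,0,0.1],"turn": 0},{"offset": [0,0,0.1],"turn": 0},{"offset": [0,0,0.1],"turn": 0},{"offset": [0,0,0.1],"turn": 0},{"offset": [0,0,0.1],"turn": 0}], "hand": -1, "squeeze": 18}}

```text
t: 29.05
eef_pos: [0.4475, -0.2477, 0.1886]
ee_rot: [3.142, 0.0, 3.127]
force: [-0.7, 0.2, 0.2]
width: 0.0442
```

{"method": "send_rows", "body": {"motion": [{"offset": [0,0,-2],"turn": 0.5},{"offset": [0,0,-6],"turn": 1},{"offset": [0,0,-10],"turn": 1.5},{"offset": [0,0,-14],"turn": 2},{"offset": [0,0,-18],"turn": 2.6},{"offset": [0,0,-22],"turn": 2.6},{"offset": [0,0,-23],"turn": 2.6},{"offset": [0,0,-23],"turn": 2.6}]}}

```text
t: 29.85
eef_pos: [0.4476, -0.2477, 0.4203]
ee_rot: [-3.141, 0.004, 3.082]
force: [0.1, 0.9, -1.4]
width: 0.0441
```

```bash
python3 go.py 521.7 7 395 86.5
```

```text
t 29.85 tcp [ 447.6 -247.7  420.3] jaw az 86.57 q6 -86.5 F [ 0.1  0.9 -1.4] w 44.1
offset cm [-5.87 25.87  2.55] turn 0.07
```

{"method": "send_rows", "body": {"motion": [{"offset": [-0.8,3.7,0],"turn": 0},{"offset": [-1.7,7.4,0],"turn": 0},{"offset": [-2.5,11.1,0],"turn": 0},{"offset": [-3.4,14.8,0],"turn": 0},{"offset": [-4.2,18.5,0],"turn": 0},{"offset": [-5.0,22.2,0.5],"turn": 0},{"offset": [-5.9,25.9,1.5],"turn": 0},{"offset": [-5.9,25.9,2.5],"turn": 0}]}}

```text
t: 30.65
eef_pos: [0.5225, 0.0106, 0.3911]
ee_rot: [-3.141, -0.002, 3.085]
force: [0.7, -1.2, -1.1]
width: 0.0443
```

{"method": "send_rows", "body": {"motion": [{"offset": [0,0,0],"turn": 0},{"offset": [0,0,0],"turn": 0}]}}

```text
t: 30.85
eef_pos: [0.5215, 0.0068, 0.3924]
ee_rot: [-3.14, -0.003, 3.081]
force: [-0.6, -0.5, -0.6]
width: 0.0443
```

```bash
python3 go.py 521.7 7 382 86.5;python3 go.py 517 7.3 355 86.5
```

```text
t 30.85 tcp [521.5   6.8 392.4] jaw az 86.56 q6 -115.8 F [-0.6 -0.5 -0.6] w 44.3
offset cm [-0.03  0.02  1.04] turn 0.06
t 30.85 tcp [521.5   6.8 392.4] jaw az 86.56 q6 -115.8 F [-0.6 -0.5 -0.6] w 44.3
offset cm [0.44 0.03 3.74] turn 0.06
```

{"method": "send_rows", "body": {"motion": [{"offset": [0,0,1],"turn": 0},{"offset": [0,0,1.5],"turn": 0},{"offset": [0,0,2],"turn": 0},{"offset": [0.1,0,2.5],"turn": 0},{"offset": [0.2,0,3],"turn": 0},{"offset": [0.3,0,3.4],"turn": 0},{"offset": [0.4,0,3.7],"turn": 0},{"offset": [0.4,0,3.7],"turn": 0}]}}

```text
t: 31.65
eef_pos: [0.5181, 0.0076, 0.3565]
ee_rot: [3.142, 0.001, 3.082]
force: [-0.7, -1.7, 2.0]
width: 0.0445
```

{"method": "send_rows", "body": {"motion": [{"offset": [0.3,0,-0.5],"turn": 0},{"offset": [0.5,0,-1.0],"turn": 0},{"offset": [0.8,0,-1.5],"turn": 0},{"offset": [0.8,0,-1.5],"turn": 0}]}}

```text
t: 32.05
eef_pos: [0.5098, 0.0082, 0.3727]
ee_rot: [3.141, 0.002, 3.082]
force: [0.6, -0.1, -0.8]
width: 0.0445
```

```bash
python3 -c "
from held import *
held('pics/s10.png',kd=171,p=18,Rr=.052)
from cen import *
cen('narrow',0,kd=171,p=18,tilt=30)"; python3 go.py 541.8 5.8 374.6 86.5
```

```text
held disc: inliers,tilt,roll,offset (np.int64(223), np.float64(23.5), np.float64(-2.0), np.float64(1.0)) of 1079
tcp [509.8   8.2 372.7] F [ 0.6 -0.1 -0.8]
-135 4 52.1 | 15 5 50.5 | 30 9 52.5 | 45 6 50.4 | 60 5 50.7 | 75 7 53.2 | 90 5 53.1 | 
t 32.25 tcp [509.8   8.  371.6] jaw az 86.56 q6 -116.4 F [ 0.8 -0.2 -0.3] w 44.4
offset cm [-3.2  -0.03 -0.3 ] turn 0.06
```

{"method": "send_rows", "body": {"motion": [{"offset": [-0.3,0,0.5],"turn": 0},{"offset": [-0.65,0,1.0],"turn": 0},{"offset": [-0.65,0,1.3],"turn": 0},{"offset": [-0.65,0,1.6],"turn": 0},{"offset": [-0.65,0,1.8],"turn": 0},{"offset": [-0.65,0,1.8],"turn": 0}]}}

```text
t: 32.85
eef_pos: [0.5165, 0.0076, 0.3537]
ee_rot: [-3.141, 0.0, 3.082]
force: [-0.3, 0.3, 1.5]
width: 0.0445
```

{"method": "send_rows", "body": {"motion": [{"offset": [0.3,0,-0.5],"turn": 0},{"offset": [0.5,0,-1.0],"turn": 0},{"offset": [0.8,0,-1.6],"turn": 0},{"offset": [0.8,0,-1.6],"turn": 0}]}}

```text
t: 33.25
eef_pos: [0.5082, 0.0082, 0.3709]
ee_rot: [3.141, 0.002, 3.082]
force: [-0.5, 0.0, -1.4]
width: 0.0445
```

```bash
python3 -c "
from held import *
held('pics/s11.png',kd=171,p=18,Rr=.052)
from cen import *
cen('narrow',0,kd=171,p=18,tilt=30)"; python3 go.py 541.8 5.8 374.6 86.5
```

```text
held disc: inliers,tilt,roll,offset (np.int64(216), np.float64(27.0), np.float64(0.0), np.float64(2.0)) of 1076
tcp [508.2   8.2 370.9] F [-0.5  0.  -1.4]
30 10 51.0 | 45 6 52.2 | 60 5 52.7 | 75 6 50.9 | 90 5 58.8 | 105 4 65.9 | 165 5 50.9 | 
t 33.45 tcp [508.3   8.1 369.6] jaw az 86.57 q6 -116.5 F [ 0.6 -0.2 -1.2] w 44.8
offset cm [-3.36 -0.03 -0.5 ] turn 0.07
```

{"method": "send_rows", "body": {"motion": [{"offset": [-0.5,0,-0.6],"turn": 0},{"offset": [-1.7,0,-0.6],"turn": 0},{"offset": [-2.7,0,-0.6],"turn": 0},{"offset": [-3.4,0,-0.5],"turn": 0},{"offset": [-3.4,0,-0.5],"turn": 0},{"offset": [-3.4,0,-0.5],"turn": 0}]}}

```text
t: 34.05
eef_pos: [0.5424, 0.006, 0.374]
ee_rot: [-3.141, -0.001, 3.081]
force: [-0.2, -0.1, -0.3]
width: 0.0442
```

```bash
python3 go.py 541.9 6 374.2 86.5; python3 go.py 545.9 5.8 367.3 86.5
```

```text
t 34.05 tcp [542.4   6.  374. ] jaw az 86.54 q6 -114.8 F [-0.2 -0.1 -0.3] w 44.2
offset cm [ 0.05 -0.   -0.02] turn 0.04
t 34.05 tcp [542.4   6.  374. ] jaw az 86.54 q6 -114.8 F [-0.2 -0.1 -0.3] w 44.2
offset cm [-0.35  0.    0.67] turn 0.04
```

{"method": "send_rows", "body": {"motion": [{"offset": [0,0,0.2],"turn": 0},{"offset": [-0.1,0,0.35],"turn": 0},{"offset": [-0.2,0,0.5],"turn": 0},{"offset": [-0.3,0,0.65],"turn": 0},{"offset": [-0.3,0,0.65],"turn": 0}]}}

```text
t: 34.55
eef_pos: [0.5453, 0.0059, 0.3679]
ee_rot: [-3.142, -0.0, 3.082]
force: [-0.9, 0.8, -0.4]
width: 0.0444
```

```bash
python3 go.py 548.2 5.7 363.3 86.5
```

```text
t 34.55 tcp [545.3   5.9 367.9] jaw az 86.57 q6 -114.6 F [-0.9  0.8 -0.4] w 44.4
offset cm [-0.29 -0.    0.46] turn 0.07
```

{"method": "send_rows", "body": {"motion": [{"offset": [-0.05,0,0.15],"turn": 0},{"offset": [-0.15,0,0.3],"turn": 0},{"offset": [-0.25,0,0.45],"turn": 0},{"offset": [-0.25,0,0.45],"turn": 0}]}}

```text
t: 34.95
eef_pos: [0.5479, 0.0057, 0.3633]
ee_rot: [-3.141, -0.0, 3.082]
force: [-0.8, -1.2, -0.6]
width: 0.0443
```

```bash
python3 go.py 552 5.7 356.5 86.5;  python3 -c "
from station import *;print(get_state()['moment'].round(2))"
```

```text
t 34.95 tcp [547.9   5.7 363.3] jaw az 86.56 q6 -114.5 F [-0.8 -1.2 -0.6] w 44.3
offset cm [-0.41  0.02  0.68] turn 0.06
[-0.04 -0.03 -0.01]
```

{"method": "send_rows", "body": {"motion": [{"offset": [-0.1,0,0.15],"turn": 0},{"offset": [-0.2,0,0.3],"turn": 0},{"offset": [-0.25,0,0.45],"turn": 0},{"offset": [-0.35,0,0.6],"turn": 0},{"offset": [-0.4,0,0.7],"turn": 0},{"offset": [-0.45,0,0.8],"turn": 0},{"offset": [-0.45,0,0.8],"turn": 0}]}}

```text
t: 35.65
eef_pos: [0.5521, 0.0054, 0.3558]
ee_rot: [-3.141, -0.0, 3.082]
force: [-2.6, 0.7, 2.8]
width: 0.0444
```

```bash
python3 go.py 552 5.7 356.5 86.5;  python3 -c "
from station import *;print(get_state()['moment'].round(2))
from held import *
held('pics/s12.png',kd=171,p=18,Rr=.052)"
```

```text
t 35.65 tcp [552.1   5.4 355.8] jaw az 86.56 q6 -114.3 F [-2.6  0.7  2.8] w 44.4
offset cm [ 0.02  0.03 -0.07] turn 0.06
[-0.05  1.04 -0.12]
held disc: inliers,tilt,roll,offset (np.int64(191), np.float64(28.500000000000004), np.float64(-2.0), np.float64(2.0)) of 1371
tcp [552.1   5.4 355.8] F [-2.6  0.7  2.8]
```

{"method": "send_rows", "body": {"motion": [{"offset": [-0.05,0,0.1],"turn": 0},{"offset": [-0.1,0,0.2],"turn": 0},{"offset": [-0.1,0,0.2],"turn": 0}]}}

```text
t: 36.1
eef_pos: [0.5524, 0.0056, 0.3548]
ee_rot: [3.142, -0.001, 3.082]
force: [-11.9, 2.8, 16.0]
width: 0.0444
```

{"method": "send_rows", "body": {"motion": [{"offset": [0,0,0],"turn": 0},{"offset": [0,0,0],"turn": 0},{"offset": [0,0,0],"turn": 0},{"offset": [0,0,0],"turn": 0},{"offset": [0,0,0],"turn": 0},{"offset": [0,0,-2],"turn": 0},{"offset": [0,0,-5],"turn": 0},{"offset": [0,0,-8],"turn": 0}], "hand": 1}}

```text
t: 36.9
eef_pos: [0.5536, 0.0055, 0.4343]
ee_rot: [-3.142, 0.0, 3.082]
force: [-0.1, 0.2, 0.4]
width: 0.0874
```

{"method": "send_rows", "body": {"motion": [{"offset": [2,-5,0],"turn": 0},{"offset": [4,-10,0],"turn": 0},{"offset": [6,-15,0],"turn": 0},{"offset": [8,-20,0],"turn": 0},{"offset": [9,-25,0],"turn": 0},{"offset": [9,-27,0],"turn": 0},{"offset": [9,-27,0],"turn": 0}]}}

```text
t: 37.6
eef_pos: [0.4465, -0.2619, 0.4335]
ee_rot: [-3.141, 0.001, 3.078]
force: [0.4, 0.4, 0.7]
width: 0.0878
```

```bash
python3 -c "
from station import *;s=get_state();print(s['t'],s['eef_pos'])"; python3 fin.py narrow 50 108.5 pics/f3.png
```

```text
37.6 [ 0.4464786  -0.26194934  0.43354003]
top ex,ey,n [ 0.5 -0.1  1.4] tab 108.8 cost 158.4 | plate plane slope deg [-0.  -0.2] height 0.5 471
side ex,ey,n [-0.2  1.   1.9] tab 108.4 cost 59.5 | plate plane slope deg [ 0.2 -0.3] height 0.9 160
```

View pics/f3.png

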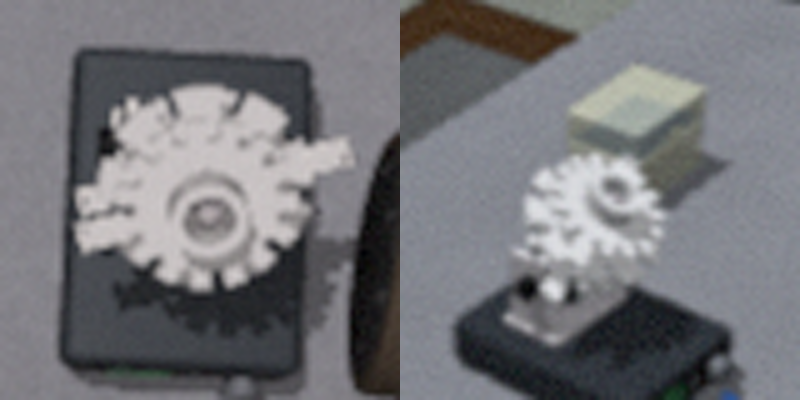

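The smaller disc is seated. Its plate lies parallel to the first disc's, at 50.5–50.9 mm against a nominal 50, and its tab is at about 108.6°. In the left half of the picture, the narrow disc's tab points left at (95,235) and the wide disc's tab points right at (340,155).

```bash
python3 -c "
from station import *
print(job_done())"
```

```text
the job is handed in; nothing more can be done
None
```

Both discs are on the hub, boss up and fully home, and the job is handed in. The robot clock read about 37.7 s of the 61 s allowed. The tool can't tilt, so I tipped each gripped disc to about 30° by pressing its plate gently against the hub tip, then slid it down the hub axis.

**Last checks:**

| Disc | Tab angle (target) | Plate height error | Plate tilt error |
|---|---|---|---|
| Wide | 288.7–288.9° (288.5°) | 0.5–1.0 mm | 0.3° or less |
| Narrow | 108.4–108.8° (108.5°) | 0.5–0.9 mm | 0.3° or less |

- **Tabs:** each tab points to the opposite side from the one below it.
- **Height:** the 0.5–1 mm excess is within the 2 mm calibration. Both discs met firm resistance at the home depth (about 10 N and 20 N).

**What went wrong or disagreed:**
- **Narrow disc, first try:** it jammed at the spline tops at about 13 N, because it was off-centre in the grip. I set it back on the bench, measured it again and gripped it again; the second try went in almost without force.
- **Cameras:** the two camera views disagreed by 2–3 mm on the bench positions.
- **Fit quality:** the last image fit of the narrow disc from the top view was poor, because the white wide disc shows behind it. The depth readings and the side view agreed with its result.
- **Other items:** I sent no move at the rack, tip box, marker or look-alike discs, but did not measure them again at the end.

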